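# Load the stone lap and set it running

### The job

Get the gem lap ready to run: first slide the speed slider all the way back to off. Then put the dressing stick that was left on the lap away, lying in the narrow bay of the bin, and lift the stone holders out of the bin one at a time onto the lap, flat and handle up, one inside each ring. When everything is loaded, press the clutch pedal down to its stop, hold it there for about a second and let it spring up, and last of all slide the speed slider up to its long white mark; leave the other things on the bench alone.

Things in the scene. Friction and masses are not known exactly. Their poses are not given: they have to be found in the camera images.
- lap: round lap machine lying on the bench, fixed: grey pan 336 mm across, steel plate 320 mm across whose flat top is 60 mm above the bench; four low dark steel rings (inner diameter 110 mm, outer 122 mm, 14 mm high) are fixed on the plate, evenly around it, centres 90 mm from the middle, and a brass boss 34 mm across, 12 mm high in the middle. Origin: centre of its underside. Its yaw varies freely
- ring0 (a point): centre of one of the four rings, at the height of the plate's top
- ring1 (a point): centre of one of the four rings, at the height of the plate's top
- ring2 (a point): centre of one of the four rings, at the height of the plate's top
- ring3 (a point): centre of one of the four rings, at the height of the plate's top
- bin: plywood bin, fixed, 262 mm (along its x) by 180 mm by 40 mm high, open at the top, walls and floor 5 mm thick; a partition 40 mm high divides it into a narrow bay (74 mm by 170 mm inside) at its -x end, nearest the robot, and the square bay (173 mm by 170 mm inside) at its +x end in which the stone holders stand. Origin: centre of its underside
- bin_slot (a point): middle of the narrow bay's floor, 5 mm above the bench; x, y as the bin's (the bay is 74 mm along x, 170 mm along y)
- holder1: stone holder (2 to 4 of these four are present): a stone disc 70 mm across, 10 mm thick, cemented under an aluminium disc 68 mm across, 8 mm thick, with an upright grip bar on top along its x: 50 mm long, 14 mm thick (along its y), from 18 to 46 mm above the underside. 0.2 to 0.4 kg. Origin: centre of its underside, z up
- holder2: stone holder (2 to 4 of these four are present): a stone disc 70 mm across, 10 mm thick, cemented under an aluminium disc 68 mm across, 8 mm thick, with an upright grip bar on top along its x: 50 mm long, 14 mm thick (along its y), from 18 to 46 mm above the underside. 0.2 to 0.4 kg. Origin: centre of its underside, z up
- holder3: stone holder (2 to 4 of these four are present): a stone disc 70 mm across, 10 mm thick, cemented under an aluminium disc 68 mm across, 8 mm thick, with an upright grip bar on top along its x: 50 mm long, 14 mm thick (along its y), from 18 to 46 mm above the underside. 0.2 to 0.4 kg. Origin: centre of its underside, z up
- holder4: stone holder (2 to 4 of these four are present): a stone disc 70 mm across, 10 mm thick, cemented under an aluminium disc 68 mm across, 8 mm thick, with an upright grip bar on top along its x: 50 mm long, 14 mm thick (along its y), from 18 to 46 mm above the underside. 0.2 to 0.4 kg. Origin: centre of its underside, z up
- stick: dressing stick: dark grey bar 90 mm (its x) by 22 mm by 22 mm, about 0.1 kg, at the start lying on the lap inside one of the rings. Origin: centre of its underside (as first laid, z up)
- speed_base: grey slider console, fixed, 190 mm (along its x) by 75 mm by 28 mm high, with scale ticks 20 mm apart beside the track and one long white mark on both sides. Origin: centre of its underside
- speed (a joint): travel of the slider grip along the console's +x, 0 to 0.120 m: 0 = off, at the end nearest the robot; 0.080 = at the long white mark. It stays where it is left (friction about 1.5 N)
- speed_top (a point): middle of the top of the slider grip, 66 mm above the bench; the grip is a black block 26 mm along the track, 14 mm across it, 36 mm high, its underside 30 mm above the bench, with a white index line across its top
- run_mark (a point): point on the track at the long white mark, on the console's top, 28 mm above the bench
- pedal_base: clutch pedal's base plate, fixed, 180 mm (along its x) by 75 mm by 12 mm. Origin: centre of its underside
- pedal (a joint): clutch pedal, a steel plate 150 mm long and 60 mm wide hinged about its base's y at its far end (70 mm to +x of the base's origin, 30 mm above the bench); 0 = up, 0.30 rad = down on its stop, where it lies nearly level; a spring returns it (5 to 12 N at the pad)
- pedal_pad (a point): middle of the rubber pad on the pedal's upper face, at its raised end nearest the robot, 120 mm from the hinge; about 75 mm above the bench when up, 40 mm when down
- bottle: green bottle, 56 mm across, 110 mm high, bystander; origin under its centre
- cup: white bowl, 70 mm across, 50 mm high, bystander; origin under its centre
- jar: glass jar, 60 mm across, 70 mm high, bystander; origin under its centre
- wrench: steel wrench 160 mm long lying on the bench, bystander
- cone: steel cone, 70 mm across, 70 mm high, bystander; origin under its centre
There are look-alikes about, which are no part of the job. Of the things that look like the stick, the middle-sized one is meant.

How it is judged:
On the way, in this order (a step that is already met when the one before it is completed fails the run):
1. the speed slider is all the way back at off (value of joint speed below 0.006 m), for 0.2 s.
2. the dressing stick lies in the bin's narrow bay and every stone holder present stands flat on the lap, one in each ring, released ((horizontal distance between holder1 and ring0 below 0.023 m or horizontal distance between holder1 and ring1 below 0.023 m or horizontal distance between holder1 and ring2 below 0.023 m or horizontal distance between holder1 and ring3 below 0.023 m) and z of holder1 in the frame of lap between 0.055 and 0.065 m and angle between each of holder1, holder2, holder3, holder4's own z axis and vertical below 0.1 rad and (horizontal distance between holder2 and ring0 below 0.023 m or horizontal distance between holder2 and ring1 below 0.023 m or horizontal distance between holder2 and ring2 below 0.023 m or horizontal distance between holder2 and ring3 below 0.023 m) and z of holder2 in the frame of lap between 0.055 and 0.065 m and (horizontal distance between holder3 and ring0 below 0.023 m or horizontal distance between holder3 and ring1 below 0.023 m or horizontal distance between holder3 and ring2 below 0.023 m or horizontal distance between holder3 and ring3 below 0.023 m) and z of holder3 in the frame of lap between 0.055 and 0.065 m and (horizontal distance between holder4 and ring0 below 0.023 m or horizontal distance between holder4 and ring1 below 0.023 m or horizontal distance between holder4 and ring2 below 0.023 m or horizontal distance between holder4 and ring3 below 0.023 m) and z of holder4 in the frame of lap between 0.055 and 0.065 m and horizontal distance between holder1 and holder2 above 0.07 m and horizontal distance between each of holder1, holder2 and holder3 above 0.07 m and horizontal distance between each of holder1, holder2, holder3 and holder4 above 0.07 m and x of stick in the frame of bin_slot between -0.032 and 0.032 m and y of stick in the frame of bin_slot between -0.065 and 0.065 m and z of stick in the frame of bin_slot below 0.026 m and angle between stick's own x axis and vertical above 1.37 rad and contact force between each of holder1, holder2, holder3, holder4, stick and the fingers below 0.2 N), for 0.2 s.
3. the clutch pedal is held down on its stop, with the slider still at off (value of joint pedal above 0.275 rad and value of joint speed below 0.01 m), for 0.6 s.
4. the pedal is up and the slider stands at its long white mark (value of joint speed between 0.074 and 0.086 m and value of joint pedal below 0.05 rad), for 0.2 s.
At the end, for the whole second after the job is handed in: every stone holder present stands flat (within 0.1 rad, stone on the plate, handle up) inside a ring, no two in one ring; the dressing stick lies in the narrow bay; the slider is within 6 mm of the long white mark; the pedal is up; everything is released and at rest (all of step 2 and all of step 4 and linear speed of each of holder1, holder2, holder3, holder4, stick below 0.02 m/s); the robot touches nothing.
It fails at once if a bystander is moved more than 40 mm or tipped (distance of any of bottle, cup, jar, wrench, cone from where it was at the start of the episode above 0.04 m or angle between any of bottle, cup, jar, cone's own z axis and vertical above 0.5 rad).
Of holder1, holder2, holder3, holder4 only 2 to 4 are there at a start; the rules pass over those that are not, and their reading is None.
At some moment in a run one of holder1, holder2, holder3, holder4, stick may be knocked a few centimetres aside while the robot is not near it.
It also fails if it takes over 210 s, if anything falls off the work surface, if the arm or the gripper's body presses on something with over 40 N, if the wrist force passes 120 N, or if a joint passes its speed limit or range.

### The arm

A 7-joint arm with a two-finger parallel gripper is mounted at the origin on the work surface. World frame = base frame: x ahead of the robot, y to its left, z up, the work surface at z = 0. Lengths are in m, angles in rad, forces in N, time in s.
With the tool pointing down it reaches from about 0.35 to 0.9 m from the base axis. Payload 8.1 kg.
Tool frame: the origin (TCP) lies midway between the tips of the shut fingers; the grasp point (between the pads) lies 19 mm behind it (bot.pinch_z is the distance from the TCP to the grasp point, in m); z points along the fingers, x is the direction in which the jaws open and shut, and the axes are right-handed (so a half turn about z gives the same grasp; the last joint's range is limited). The gripper opens to 85 mm and grips with 20 to 120 N. Pads are 22 mm wide; open, the fingers measure 114 mm over their backs; the gripper's body (76 mm by 85 mm) begins 54 mm behind the grasp point. The pads swing forward as they close: fully open they stand 13 mm farther back than shut.
Start: joints at [1.197, 0.434, 0.025, 1.573, -0.012, 1.134, -0.075], TCP at [0.167, -0.602, 0.231] pointing down, gripper open.
Joint ranges: [-2.62, 2.62], [-0.44, 2.09], [-1.27, 1.32], [0.08, 2.57], [-1.32, 4.46], [0.12, 2], [-2.74, 2.74]. Speed limits (rad/s): [2.22, 2.22, 3.01, 3.01, 3.14, 3.14, 3.14].

### API

Orientations are given as a 3x3 rotation matrix whose columns are the frame's x, y, z axes.
In Python, from plant import bot, optics gives the robot as it stands.
- The arm moves only by the tool carry_out, never from a script. Its argument "rows" is text: rows parted by semicolons, each of 7 numbers parted by spaces: the turn, a rotation vector about the world's x, y, z each as a share of 120 degrees, from -1 to 1, then the shift along the world's x, y, z each as a share of 25 cm, from -1 to 1, then the opening, from -1 (shut) to 1 (fully open). A call has exactly 10 rows; each row is the pose to reach, as a shift and turn from the pose commanded when the call began; what a row does not reach only later rows make up. A row lasts 1/12 s, in which the tool goes at most 41.7 mm and 7.16 degrees, less where a joint would pass 70% of its speed; a pose out of reach is approached as far as the arm can. A call with a number of a shift or a turn outside -1 to 1 is refused whole. A call with a gripper value outside its range is refused whole. The fingers move at their own pace and stop on an object; "squeeze" is the grip in N (left out, the last holds). Time passes only in rows, so rows that repeat a pose let the fingers close, or fill a call up. It gives the time, the measured TCP pose, the force and the opening at its end, in the units of the state.
- bot.state(): the state, without advancing time (a new reading comes with each control period).
- optics.grab_frame(name): name is "side" or "top" or "wrist"; returns (picture, depth): 384x512x3 uint8, red, green, blue; 384x512 float32, m along the optical axis (not along the pixel's ray), 0 where there is no reading.
- optics.camera_info(name): a dict with "K" (3x3 intrinsics, pixels), "pose" (4x4, takes a point from camera to world coordinates); the wrist camera has in their place "mount" (4x4, takes a point from camera to tool coordinates, whose origin is the TCP and whose axes are the tool frame's). Camera axes: x right, y down, z forward; pixel columns grow to the right and rows downward; lengths in m; the calibration is good to about 2 mm. A picture is of the moment at which its call begins: read the wrist's pose just before it. camera_info takes no time and is no camera call.
- bot.sign_off(): hands the job in, once; it reports no verdict.
The state is a dict: "time_s": time; "joint_positions": joint angles; "joint_vel": joint speeds; "joint_efforts": joint torques, N m; "position": TCP position; "ee_rot": TCP orientation; "ft_force": force on the tool from outside, world axes, zero at the start; "ft_torque": the same for the moment, N m; "grip_width": finger opening in m.
Only numpy, scipy, OpenCV 4.12 (cv2) and the standard library are available. Lean on these libraries where they do the work, as an engineer would, in place of code of your own. Each camera call takes 0.05 s, during which the arm holds its last target.

## Working session

There is one attempt and no reset: what is moved stays moved. The work goes in short steps, Python scripts to look and compute and a tool call to move; the robot and the scene stay as the last step left them, time stands still between calls to the robot, and variables do not carry over. Pictures are saved under pics/ and viewed, and the job is handed in when it is done.

Besides the shell and the picture viewer there is one more tool, called after "Call:" as a command line: name --argument value ..., lists and objects as JSON in quotes. carry_out: Moves the arm, as the interface text tells. Shift numbers are shares of 25 cm and turn numbers shares of 120 degrees, none past 1 either way. Its arguments: {"type":"object","properties":{"rows":{"type":"string"},"squeeze":{"type":"number"}},"required":["rows"]}

```bash
ls; mkdir -p pics; cat > h.py <<'E'
import numpy as np, cv2, json
from plant import bot, optics
def cap(n,tag):
    s=bot.state(); p,d=optics.grab_frame(n); i=optics.camera_info(n)
    if 'pose' in i: T=np.array(i['pose'])
    else:
        W=np.eye(4); W[:3,:3]=np.array(s['ee_rot']); W[:3,3]=s['position']; T=W@np.array(i['mount'])
    K=np.array(i['K'])
    cv2.imwrite(f'pics/{tag}.png',cv2.cvtColor(p,cv2.COLOR_RGB2BGR))
    np.savez(f'pics/{tag}.npz',p=p,d=d,K=K,T=T)
    return p,d,K,T
def load(tag):
    z=np.load(f'pics/{tag}.npz'); return z['p'],z['d'],z['K'],z['T']
def cloud(d,K,T):
    v,u=np.mgrid[:d.shape[0],:d.shape[1]]
    P=np.stack([(u-K[0,2])*d/K[0,0],(v-K[1,2])*d/K[1,1],d],-1)@T[:3,:3].T+T[:3,3]
    P[d<=0]=np.nan
    return P
def onplane(u,v,z,K,T):
    r=T[:3,:3]@np.array([(u-K[0,2])/K[0,0],(v-K[1,2])/K[1,1],1]); return T[:3,3]+r*(z-T[2,3])/r[2]
def proj(X,K,T):
    c=T[:3,:3].T@(np.array(X)-T[:3,3]); return K[0,0]*c[0]/c[2]+K[0,2],K[1,1]*c[1]/c[2]+K[1,2]
E
python3 - <<'E'
from h import *
for n in ('side','top','wrist'): 
    p,d,K,T=cap(n,n+'0'); print(n,K.round(1).tolist(),T.round(3).tolist())
print(bot.state())
p=np.hstack([load('side0')[0]])
for n in('side','top'):
    p=load(n+'0')[0]; cv2.imwrite(f'pics/{n}0b.png',cv2.resize(p[:,:,::-1],(800,600),interpolation=cv2.INTER_CUBIC))
E
```

```text
pics
side [[354.3, 0.0, 254.4], [0.0, 354.3, 187.0], [0.0, 0.0, 1.0]] [[-0.972, -0.126, 0.197, 0.302], [-0.234, 0.484, -0.844, 1.133], [0.011, -0.866, -0.5, 0.7], [0.0, 0.0, 0.0, 1.0]]
top [[392.4, 0.0, 254.5], [0.0, 392.4, 192.2], [0.0, 0.0, 1.0]] [[-0.027, -0.993, 0.112, 0.409], [-1.0, 0.026, -0.004, 0.09], [0.001, -0.112, -0.994, 1.243], [0.0, 0.0, 0.0, 1.0]]
wrist [[275.1, 0.0, 255.6], [0.0, 275.1, 190.2], [0.0, 0.0, 1.0]] [[0.268, -0.911, -0.313, 0.248], [-0.963, -0.254, -0.086, -0.578], [-0.001, 0.324, -0.946, 0.373], [0.0, 0.0, 0.0, 1.0]]
{'time_s': 0.15, 'joint_positions': array([ 1.19740658,  0.43504223,  0.02493858,  1.57388894, -0.01162892,
        1.13396436, -0.07514162]), 'joint_vel': array([ 0.00126769, -0.00321232, -0.00103286, -0.00259175,  0.00098035,
       -0.00117337, -0.00092614]), 'joint_efforts': array([ 2.25505981e-03, -6.70885992e+01,  1.02640238e+00, -3.16451418e+01,
        1.56753586e-02,  9.08332004e-03, -3.09912923e-05]), 'position': array([ 0.16706754, -0.60186846,  0.23071834]), 'ee_rot': array([[ 2.67405279e-01, -9.63584079e-01, -3.72154523e-04],
       [-9.63583457e-01, -2.67405530e-01,  1.09696533e-03],
       [-1.15653451e-03,  6.52676209e-05, -9.99999329e-01]]), 'ft_force': array([ 0.24958344, -0.20802172,  0.36451438]), 'ft_torque': array([ 0.01503864, -0.03991448, -0.00886155]), 'grip_width': 0.08514770141884798}
```

View pics/top0b.png

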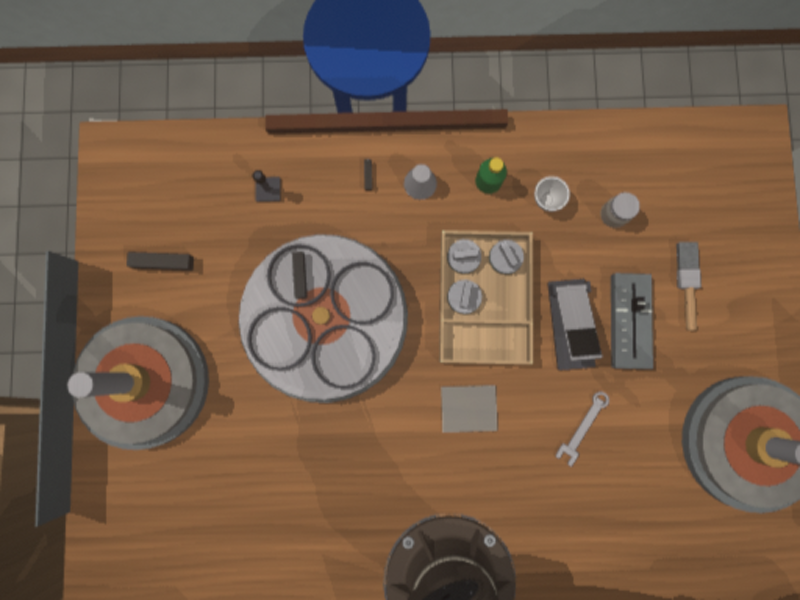

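View pics/side0b.png

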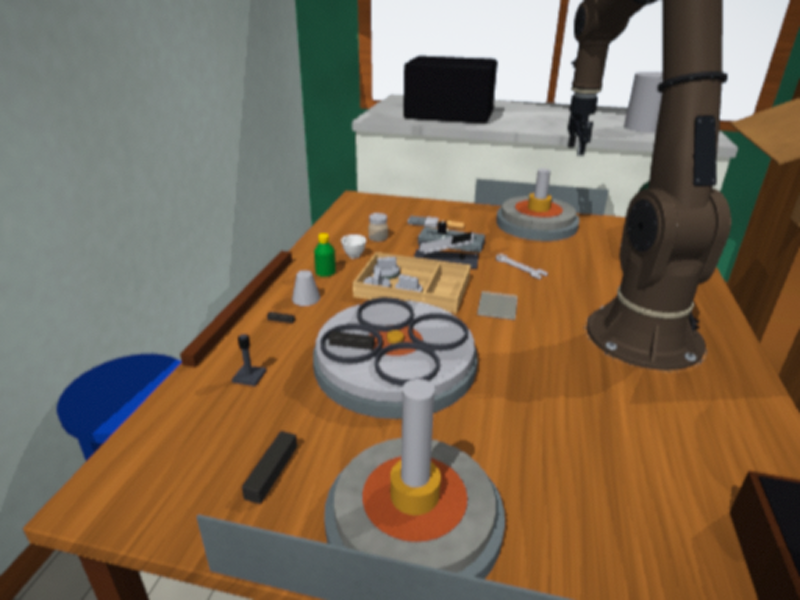

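The top view shows three holders (800x600 px: 465,255; 507,256; 466,296), the stick on the lap at (299,273), the slider console at (633,320) and the pedal at (576,322). The stick in the ring is the middle-sized of the three look-alikes.

```bash
cat > m0.py <<'E'
from h import *
p,d,K,T=load('top0'); P=cloud(d,K,T)
s=512/800
def at(u,v): return P[int(v*s),int(u*s)].round(3)
for n,uv in dict(lapplate=(350,370),boss=(320,315),stick=(299,273),h1=(465,255),h2=(507,256),h3=(466,296),grip=(638,303),pad=(583,342),binfloor=(490,345)).items(): print(n,at(*uv))
def comp(mask,seed,name,zt=None):
    n,l=cv2.connectedComponents(mask.astype(np.uint8)); k=l[int(seed[1]*s),int(seed[0]*s)]
    m=(l==k)&mask; X=P[m]; r=cv2.minAreaRect(X[:,:2].astype(np.float32)*1000); print(name,m.sum(),'z',np.nanmedian(X[:,2]).round(4),'rect',r,'mean',X.mean(0).round(4)); return X
z=P[...,2]
X=comp((z>.05)&(z<.09),(350,370),'lap')
c,r=cv2.minEnclosingCircle(X[:,:2].astype(np.float32)); print('circ',c,r)
X=comp((z>.075),(299,273),'stick')
comp((z>.012)&(z<.1),(445,340),'bin'); comp((z>.018)&(z<.034),(645,350),'console'); comp((z>.05),(638,303),'grip'); comp(z>.008,(560,350),'pedal')
E
python3 m0.py
```

```text
lapplate [0.412 0.18  0.059]
boss [0.518 0.237 0.073]
stick [0.599 0.273 0.083]
h1 [ 0.63  -0.049  0.049]
h2 [ 0.628 -0.132  0.05 ]
h3 [ 0.549 -0.048  0.055]
grip [ 0.527 -0.379  0.065]
pad [ 0.454 -0.265  0.078]
binfloor [ 0.455 -0.098  0.002]
lap 8631 z 0.061 rect ((515.573974609375, 234.25730895996094), (317.0943298339844, 317.215576171875), 8.137409210205078) mean [0.5135 0.2339 0.0627]
circ (0.5160722136497498, 0.2342488020658493) 0.15979866683483124
stick 228 z 0.0816 rect ((594.6151123046875, 274.2027587890625), (88.7229995727539, 22.412399291992188), 2.934223175048828) mean [0.5943 0.2737 0.0815]
bin 0 z nan rect ((0.0, 0.0), (0.0, 0.0), 0.0) mean [nan nan nan]
console 1409 z 0.0283 rect ((493.5594482421875, -381.87957763671875), (77.44129180908203, 190.20516967773438), 86.40785217285156) mean [ 0.4906 -0.3792  0.0281]
grip 59 z 0.064 rect ((523.5284423828125, -383.1840515136719), (16.013168334960938, 25.198015213012695), 85.95870971679688) mean [ 0.5235 -0.3825  0.0633]
pedal 1488 z 0.0445 rect ((490.7429504394531, -262.3362731933594), (179.96112060546875, 75.82576751708984), 3.230320453643799) mean [ 0.487  -0.2575  0.0438]
  return np.nanmean(a, axis, out=out, keepdims=keepdims)
m0.py:8: RuntimeWarning: Mean of empty slice.
  m=(l==k)&mask; X=P[m]; r=cv2.minAreaRect(X[:,:2].astype(np.float32)*1000); print(name,m.sum(),'z',np.nanmedian(X[:,2]).round(4),'rect',r,'mean',X.mean(0).round(4)); return X
  ret = um.true_divide(
```

```bash
python3 - <<'E'
from h import *
p,d,K,T=load('top0'); P=cloud(d,K,T); s=.64
for uv in [(740,440),(798,455),(780,450),(770,450),(690,290),(622,208),(552,194),(130,383),(85,384)]: print(uv,P[int(uv[1]*s),int(uv[0]*s)].round(3))
z=P[...,2].copy(); 
print('max right',np.nanmax(z[200:384,430:]))
E
```

```text
(740, 440) [ 0.26  -0.556  0.057]
(798, 455) [ 0.247 -0.584  0.183]
(780, 450) [ 0.25  -0.582  0.139]
(770, 450) [ 0.246 -0.578  0.112]
(690, 290) [ 0.554 -0.502  0.02 ]
(622, 208) [ 0.711 -0.359  0.07 ]
(552, 194) [ 0.761 -0.239  0.01 ]
(130, 383) [0.397 0.581 0.107]
(85, 384) [0.401 0.591 0.251]
max right 0.18335440049147445
```

View pics/wrist0.png

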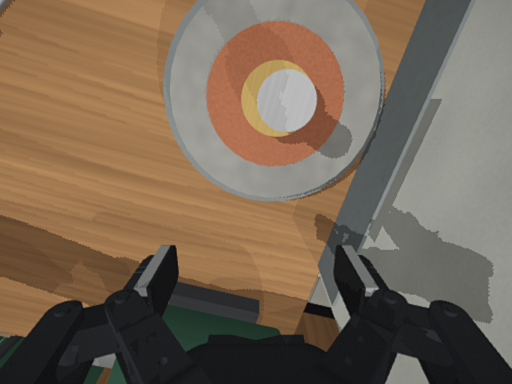

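The wrist view shows the right-hand look-alike lap's spindle, so I rise before crossing over.

Call:
carry_out --rows "0 0 0 0 0 0.15 0.5; 0 0 0 0 0 0.3 0.5; 0 0 0 0 0 0.4 0.5; 0 0 -0.03 0 0.15 0.4 0.5; 0 0 -0.06 0.05 0.3 0.4 0.5; 0 0 -0.1 0.15 0.45 0.4 0.5; 0 0 -0.13 0.25 0.6 0.4 0.5; 0 0 -0.16 0.35 0.7 0.4 0.5; 0 0 -0.16 0.48 0.8 0.4 0.5; 0 0 -0.16 0.6 0.87 0.4 0.5" --squeeze 40

```text
time_s: 0.98
position: [0.3185, -0.3818, 0.3317]
ee_rot: [[-0.063, -0.998, 0.001], [-0.998, 0.063, 0.0], [-0.0, -0.001, -1.0]]
ft_force: [-0.4, -0.4, 0.3]
grip_width: 0.0638
```

```bash
python3 - <<'E'
from h import *
cap('wrist','w1'); s=bot.state(); print(s['position'],s['ee_rot'],s['time_s'])
E
```

```text
[ 0.32529962 -0.37786429  0.33155513] [[-0.05484439 -0.99848793  0.00373576]
 [-0.9984922   0.05485258  0.00212605]
 [-0.00232775 -0.00361353 -0.99999076]] 1.0333
```

View pics/w1.png

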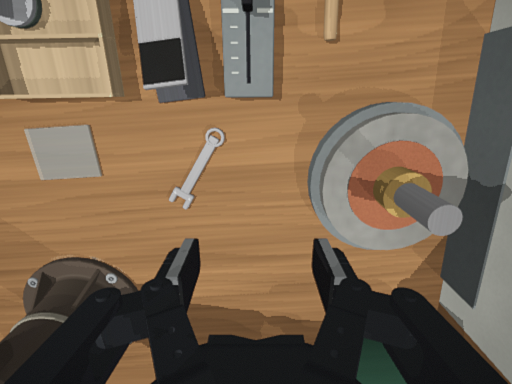

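Call:
carry_out --rows "0 0 0 0.12 0 -0.05 0.5; 0 0 0 0.24 0 -0.1 0.5; 0 0 0 0.34 0 -0.2 0.5; 0 0 0 0.34 0 -0.3 0.5; 0 0 0 0.34 0 -0.3 0.5; 0 0 0 0.34 0 -0.3 0.5; 0 0 0 0.34 0 -0.3 0.5; 0 0 0 0.34 0 -0.3 0.5; 0 0 0 0.34 0 -0.3 0.5; 0 0 0 0.34 0 -0.3 0.5"

```text
time_s: 1.87
position: [0.4021, -0.3853, 0.2577]
ee_rot: [[-0.065, -0.998, 0.002], [-0.998, 0.065, -0.002], [0.001, -0.002, -1.0]]
ft_force: [0.8, 0.3, 1.0]
grip_width: 0.064
```

```bash
python3 - <<'E'
from h import *
cap('wrist','w2'); s=bot.state(); print(s['position'],s['time_s'])
E
```

```text
[ 0.40209166 -0.38521143  0.25740337] 1.9167
```

View pics/w2.png

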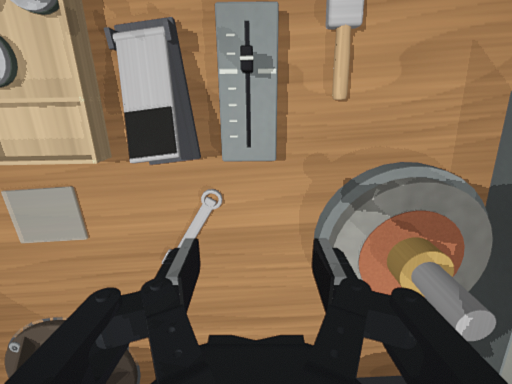

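```bash
python3 - <<'E'
from h import *
p,d,K,T=load('w2')
P=cloud(d,K,T)
for uv in [(249,20),(249,145)]: print('track',onplane(*uv,.028,K,T).round(4))
for uv in [(223,71),(272,71)]: print('mark',onplane(*uv,.028,K,T).round(4), P[uv[1],uv[0]])
print('index/griptop', onplane(248,52,.066,K,T).round(4), P[50,247])
z=P[...,2]
m=(z>.018)&(z<.034); n,l=cv2.connectedComponents(m.astype(np.uint8)); k=l[140,230]; X=P[l==k]
print(cv2.minAreaRect(X[:,:2].astype(np.float32)*1000))
m=(z>.055); n,l=cv2.connectedComponents(m.astype(np.uint8)); k=l[52,247]; X=P[l==k];print(len(X),X.mean(0),X.min(0),X.max(0))
cv2.imwrite('pics/w2z.png',cv2.resize(p[0:180,100:300,::-1],None,fx=3.3,fy=3.3,interpolation=cv2.INTER_CUBIC))
E
```

```text
track [ 0.5716 -0.3877  0.028 ]
track [ 0.4246 -0.377   0.028 ]
mark [ 0.5185 -0.3514  0.028 ] [ 0.51837727 -0.3515242   0.02938704]
mark [ 0.5146 -0.4122  0.028 ] [ 0.51452025 -0.41216051  0.02862846]
index/griptop [ 0.5325 -0.3845  0.066 ] [ 0.53466457 -0.38357585  0.06485755]
((496.3199462890625, -380.18072509765625), (75.09434509277344, 189.69712829589844), 86.72779083251953)
338 [ 0.52673643 -0.3819456   0.06530372] [ 0.51363505 -0.38924525  0.05901327] [ 0.54034496 -0.37447137  0.06877971]
```

View pics/w2z.png

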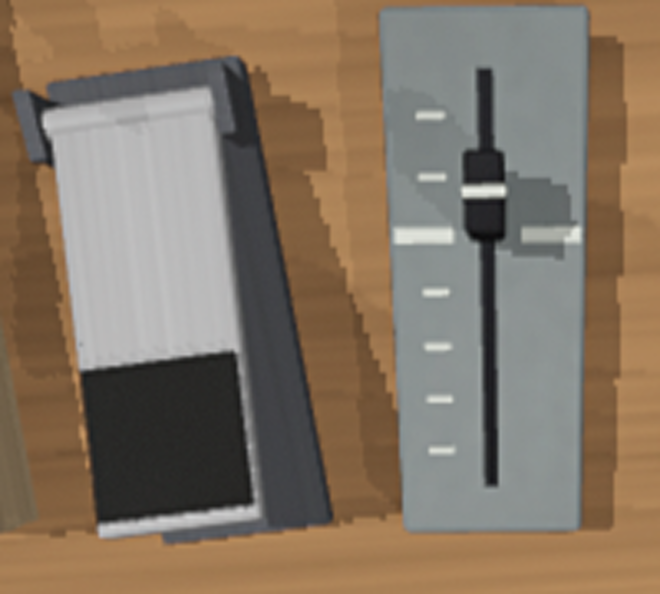

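Call:
carry_out --rows "0 0 0 0.15 0 0 0.4; 0 0 0 0.3 0 0 0.4; 0 0 0 0.42 0.01 0 0.4; 0 0 0 0.5 0.01 -0.1 0.4; 0 0 0 0.5 0.01 -0.25 0.4; 0 0 0 0.5 0.01 -0.4 0.4; 0 0 0 0.5 0.01 -0.55 0.4; 0 0 0 0.5 0.01 -0.7 0.4; 0 0 0 0.5 0.01 -0.7 0.4; 0 0 0 0.5 0.01 -0.7 0.4"

```text
time_s: 2.75
position: [0.5261, -0.3817, 0.0804]
ee_rot: [[-0.064, -0.998, -0.003], [-0.998, 0.064, 0.002], [-0.002, 0.003, -1.0]]
ft_force: [0.4, -1.1, 1.5]
grip_width: 0.06
```

```bash
python3 - <<'E'
from h import *
cap('wrist','w3'); s=bot.state(); print(s['position'],s['time_s'])
E
```

```text
[ 0.527693   -0.38266231  0.08271021] 2.8
```

View pics/w3.png

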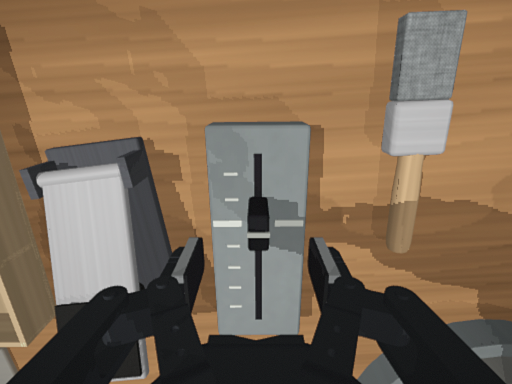

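```bash
python3 - <<'E'
from h import *
p,d,K,T=load('w3')
print(proj((.527,-.382,.066),K,T)); print(onplane(258,236,.066,K,T))
z=cloud(d,K,T); print(z[236,258], z[210,258])
E
```

```text
(np.float64(257.7617137126692), np.float64(234.32727019584757))
[ 0.52579855 -0.38207834  0.066     ]
[ 0.52628033 -0.38210231  0.06688621] [ 0.53959432 -0.38298093  0.05632128]
```

Consistent. Now I go down, close on the grip and drag it back.

Call:
carry_out --rows "0 0 0 0 0 -0.1 0.4; 0 0 0 0 0 -0.17 0.4; 0 0 0 0 0 -0.17 0.2; 0 0 0 0 0 -0.17 -0.2; 0 0 0 0 0 -0.17 -0.6; 0 0 0 0 0 -0.17 -1; 0 0 0 0 0 -0.17 -1; 0 0 0 0 0 -0.17 -1; 0 0 0 0 0 -0.17 -1; 0 0 0 0 0 -0.17 -1" --squeeze 25

```text
time_s: 3.63
position: [0.5286, -0.3834, 0.0414]
ee_rot: [[-0.064, -0.998, 0.003], [-0.998, 0.064, -0.002], [0.002, -0.003, -1.0]]
ft_force: [-0.8, 0.3, 7.8]
grip_width: 0.0136
```

Call:
carry_out --rows "0 0 0 -0.05 0.003 0 -1; 0 0 0 -0.1 0.006 0.01 -1; 0 0 0 -0.15 0.01 0.01 -1; 0 0 0 -0.2 0.013 0.01 -1; 0 0 0 -0.25 0.016 0.01 -1; 0 0 0 -0.3 0.02 0.01 -1; 0 0 0 -0.34 0.022 0.01 -1; 0 0 0 -0.375 0.024 0.01 -1; 0 0 0 -0.375 0.024 0.01 -1; 0 0 0 -0.375 0.024 0.01 -1"

```text
time_s: 4.47
position: [0.4362, -0.3781, 0.0423]
ee_rot: [[-0.064, -0.998, 0.006], [-0.998, 0.064, -0.004], [0.003, -0.006, -1.0]]
ft_force: [9.2, -5.4, -13.6]
grip_width: 0.0133
```

Call:
carry_out --rows "0 0 0 0 0 0 -1; 0 0 0 0 0 0 -1; 0 0 0 0 0 0 -0.4; 0 0 0 0 0 0 0; 0 0 0 0 0 0 0.3; 0 0 0 0 0 0.15 0.4; 0 0 0 0 0 0.3 0.5; 0 0 0 0 0 0.45 0.6; 0 0 0 0 0 0.6 0.6; 0 0 0 0 0 0.7 0.6"

```text
time_s: 5.3
position: [0.434, -0.3766, 0.2207]
ee_rot: [[-0.064, -0.998, 0.003], [-0.998, 0.064, -0.002], [0.002, -0.003, -1.0]]
ft_force: [0.8, -1.2, 0.7]
grip_width: 0.0683
```

```bash
python3 - <<'E'
from h import *
p,d,K,T=cap('top','t1'); P=cloud(d,K,T); s=bot.state(); print(s['position'],s['ft_force'],s['time_s'])
cv2.imwrite('pics/t1z.png',cv2.resize(p[100:300,250:470,::-1],None,fx=3,fy=3,interpolation=cv2.INTER_CUBIC))
E
```

```text
[ 0.43577554 -0.37779747  0.22472034] [ 2.35297718 -1.76318342  3.66947703] 5.35
```

View pics/t1z.png

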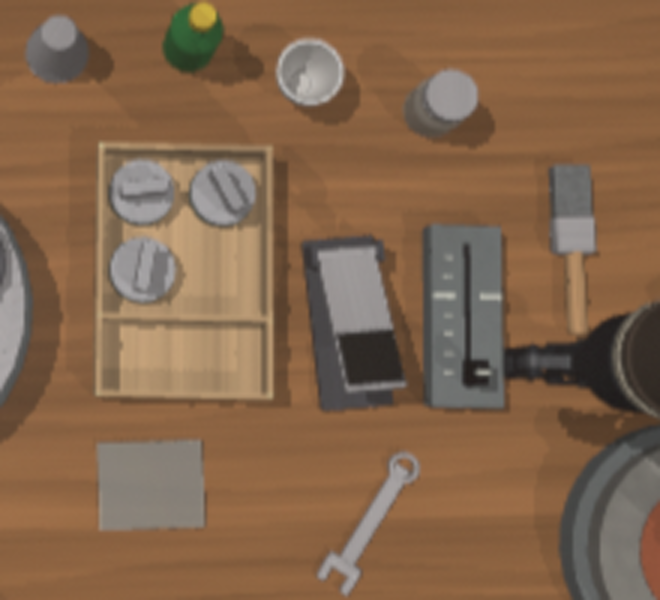

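The slider grip is at the off end of its track (660x600 crop: 478,372). Next I cross over the bin and measure it with the wrist camera on the way to the stick.

Call:
carry_out --rows "0 0 0 0 0.12 0.1 0.6; 0 0 0 0 0.27 0.2 0.6; 0 0 0 0 0.42 0.3 0.6; 0 0 0 0 0.57 0.3 0.6; 0 0 0 0 0.72 0.3 0.6; 0 0 0 0 0.86 0.3 0.6; 0 0 0 0 0.96 0.3 0.6; 0 0 0 0 1 0.3 0.6; 0 0 0 0 1 0.3 0.6; 0 0 0 0 1 0.3 0.6"

```text
time_s: 6.18
position: [0.4333, -0.1269, 0.2914]
ee_rot: [[-0.064, -0.998, 0.0], [-0.998, 0.064, -0.001], [0.001, -0.0, -1.0]]
ft_force: [-0.2, -0.3, 0.9]
grip_width: 0.0683
```

```bash
python3 - <<'E'
from h import *
cap('wrist','w4'); s=bot.state(); print(s['position'],s['time_s'])
E
```

```text
[ 0.43326146 -0.12774924  0.29130859] 6.2333
```

View pics/w4.png

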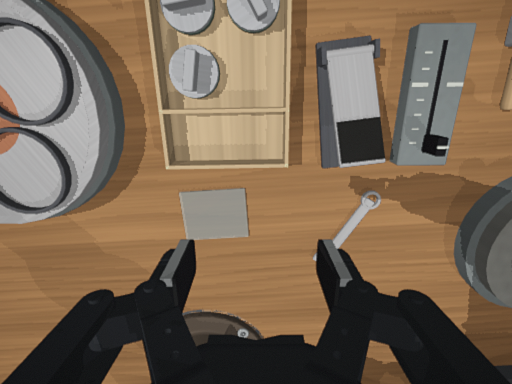

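```bash
python3 - <<'E'
from h import *
p,d,K,T=load('w4'); P=cloud(d,K,T)
z=P[...,2]
m=(z>.034)&(z<.046); n,l=cv2.connectedComponents(m.astype(np.uint8),connectivity=8)
k=l[165,230]; print('lab',k, P[165,230])
sel=(l==k)
for kk in range(1,n):
    X=P[l==kk]
    if len(X)>40: print(kk,len(X),X.min(0).round(3),X.max(0).round(3),np.argwhere(l==kk).mean(0))
for uv in [(166,165),(288,164),(163,111),(288,109)]: print(uv,P[uv[1],uv[0]].round(4),onplane(*uv,.04,K,T).round(4))
p,d,K,T=load('top0'); P=cloud(d,K,T); z=P[...,2]
m=(z>.033)&(z<.046); l=cv2.connectedComponents(m.astype(np.uint8),connectivity=8); l=l[1]
m[:, :int(435*.64)]=0; m[:,int(540*.64):]=0; m[:int(225*.64)]=0;m[int(370*.64):]=0
X=P[m]; print(cv2.minAreaRect(X[:,:2].astype(np.float32)*1000))
E
```

```text
lab 3 [ 0.42402469 -0.08766877  0.03912135]
1 947 [0.376 0.071 0.034] [0.647 0.161 0.046] [91.10559662 85.85427666]
3 2494 [ 0.416 -0.182  0.034] [0.638 0.008 0.042] [102.97433841 219.02365678]
4 134 [ 0.627 -0.075  0.034] [ 0.634 -0.027  0.046] [  3.7761194  183.84328358]
5 50 [ 0.609 -0.151  0.034] [ 0.629 -0.129  0.046] [ 12.54 257.72]
16 1704 [ 0.519 -0.295  0.034] [ 0.576 -0.219  0.046] [ 63.45481221 350.23943662]
20 78 [ 0.529 -0.059  0.034] [ 0.577 -0.047  0.046] [ 70.80769231 195.29487179]
53 102 [ 0.425 -0.383  0.034] [ 0.45  -0.368  0.046] [143.08823529 426.48039216]
74 550 [ 0.17  -0.519  0.034] [ 0.333 -0.482  0.046] [240.98727273 489.63818182]
(166, 165) [0.43   0.0061 0.0391] [0.4302 0.0058 0.04  ]
(288, 164) [ 0.4103 -0.1769 -0.0007] [ 0.4203 -0.1726  0.04  ]
(163, 111) [ 0.5059 -0.0031  0.0405] [ 0.5059 -0.0029  0.04  ]
(288, 109) [ 0.4976 -0.1746  0.0398] [ 0.4976 -0.1746  0.04  ]
((547.908935546875, -90.30175018310547), (180.53948974609375, 262.98773193359375), 87.00898742675781)
```

Call:
carry_out --rows "0 0 0 0 0.12 0 0.2; 0 0 0 0 0.27 0 0.2; 0 0 0 0 0.42 0 0.2; 0 0 0 0 0.57 0 0.2; 0 0 0 0 0.72 0 0.2; 0 0 0 0 0.86 0 0.2; 0 0 0 0 0.96 0 0.2; 0 0 0 0 1 0 0.2; 0 0 0 0 1 0 0.2; 0 0 0 0 1 0 0.2"

```text
time_s: 7.07
position: [0.434, 0.122, 0.2909]
ee_rot: [[-0.066, -0.998, -0.001], [-0.998, 0.066, -0.001], [0.001, 0.001, -1.0]]
ft_force: [0.7, -1.5, 0.6]
grip_width: 0.0516
```

Call:
carry_out --rows "0 0 0.02 0.1 0.12 0 0.2; 0 0 0.04 0.2 0.25 -0.05 0.2; 0 0 0.055 0.25 0.37 -0.1 0.2; 0 0 0.055 0.25 0.48 -0.15 0.2; 0 0 0.055 0.25 0.56 -0.2 0.2; 0 0 0.055 0.25 0.6 -0.2 0.2; 0 0 0.055 0.25 0.6 -0.2 0.2; 0 0 0.055 0.25 0.6 -0.2 0.2; 0 0 0.055 0.25 0.6 -0.2 0.2; 0 0 0.055 0.25 0.6 -0.2 0.2"

```text
time_s: 7.9
position: [0.4969, 0.2717, 0.2422]
ee_rot: [[0.048, -0.999, 0.002], [-0.999, -0.048, -0.001], [0.001, -0.002, -1.0]]
ft_force: [0.2, -0.4, -0.0]
grip_width: 0.0516
```

```bash
python3 - <<'E'
from h import *
cap('wrist','w5'); s=bot.state(); print(s['position'],s['joint_positions'],s['time_s'])
E
```

```text
[0.49673546 0.27204702 0.24216709] [-0.18671847  0.39080721 -0.56008877  1.66945001  0.22550007  1.14515803
 -2.32881136] 7.95
```

View pics/w5.png

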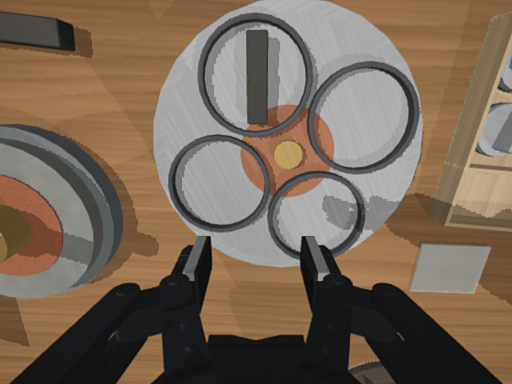

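```bash
cat > fitlap.py <<'E'
from h import *
import sys
from scipy.optimize import minimize
tag=sys.argv[1]
p,d,K,T=load(tag); P=cloud(d,K,T); z=P[...,2]
v,u=np.mgrid[:384,:512]
g=cv2.cvtColor(p,cv2.COLOR_RGB2GRAY)
r=np.hypot(P[...,0]-.516,P[...,1]-.234)
m=(z>.068)&(z<.08)&(r<.17)&(g<110)&(r>.03)
X=P[m][:,:2]
def cost(q):
    c=np.stack([q[0]+.09*np.cos(q[2]+np.arange(4)*np.pi/2),q[1]+.09*np.sin(q[2]+np.arange(4)*np.pi/2)],1)
    e=np.abs(np.linalg.norm(X[:,None]-c,axis=2)-.058).min(1)
    return np.minimum(e,.012).mean()
best=min((minimize(cost,[.516,.234,a],method='Nelder-Mead',options=dict(xatol=1e-5,fatol=1e-7)) for a in np.linspace(0,np.pi/2,7)),key=lambda s:s.fun)
q=best.x; print('lap',q.round(4),best.fun,len(X))
for k in range(4): print('ring',k,(q[0]+.09*np.cos(q[2]+k*np.pi/2)).round(4),(q[1]+.09*np.sin(q[2]+k*np.pi/2)).round(4))
m=(z>.0765)&(z<.09)&(r<.17)&(g<90)
n,l,st,_=cv2.connectedComponentsWithStats(m.astype(np.uint8))
for k in range(1,n):
    if st[k,4]>150:
        Y=P[l==k]; print('stick',st[k,4],cv2.minAreaRect(Y[:,:2].astype(np.float32)*1000),np.median(Y[:,2]))
E
python3 fitlap.py w5; python3 fitlap.py top0
```

```text
lap [0.5191 0.2369 0.4856] 0.0018129614476774408 7118
ring 0 0.5987 0.2789
ring 1 0.4771 0.3165
ring 2 0.4395 0.1949
ring 3 0.5611 0.1573
stick 1941 ((597.9690551757812, 276.2006530761719), (88.59808349609375, 21.307945251464844), 2.958118438720703) 0.08137389821081603
lap [0.5157 0.2338 0.4858] 0.002252379461520302 1033
ring 0 0.5953 0.2758
ring 1 0.4737 0.3134
ring 2 0.4361 0.1918
ring 3 0.5578 0.1542
stick 210 ((594.65869140625, 273.4656677246094), (88.69878387451172, 21.02596664428711), 2.8234481811523438) 0.08169916861391313
```

Call:
carry_out --rows "0 0 0 0.14 0.01 0 0.1; 0 0 0 0.28 0.01 0 0.1; 0 0 0 0.4 0.01 0 0.1; 0 0 0 0.4 0.01 -0.15 0.1; 0 0 0 0.4 0.01 -0.3 0.1; 0 0 0 0.4 0.01 -0.45 0.1; 0 0 0 0.4 0.01 -0.5 0.1; 0 0 0 0.4 0.01 -0.5 0.1; 0 0 0 0.4 0.01 -0.5 0.1; 0 0 0 0.4 0.01 -0.5 0.1"

```text
time_s: 8.78
position: [0.5973, 0.2771, 0.1192]
ee_rot: [[0.051, -0.999, 0.003], [-0.999, -0.051, 0.002], [-0.002, -0.003, -1.0]]
ft_force: [-0.7, 0.0, 0.3]
grip_width: 0.0468
```

```bash
python3 - <<'E'
from h import *
cap('wrist','w6'); s=bot.state(); print(s['position'],s['time_s'])
E
```

```text
[0.59733591 0.27719388 0.11933348] 8.8333
```

View pics/w6.png

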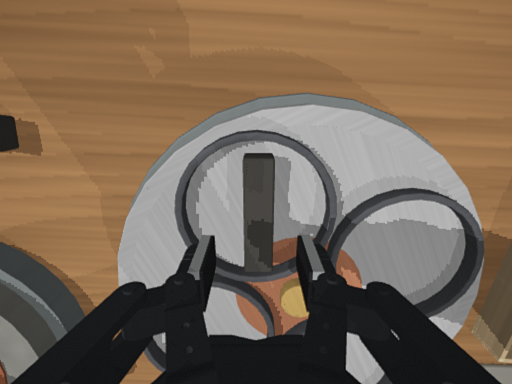

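Call:
carry_out --rows "0 0 0 0 0 -0.1 0.1; 0 0 0 0 0 -0.2 0.1; 0 0 0 0 0 -0.205 0; 0 0 0 0 0 -0.205 -0.3; 0 0 0 0 0 -0.205 -0.7; 0 0 0 0 0 -0.205 -1; 0 0 0 0 0 -0.205 -1; 0 0 0 0 0 -0.205 -1; 0 0 0 0 0 -0.205 -1; 0 0 0 0 0 -0.205 -1" --squeeze 35

```text
time_s: 9.67
position: [0.597, 0.2771, 0.0672]
ee_rot: [[0.051, -0.999, 0.003], [-0.999, -0.051, 0.002], [-0.001, -0.003, -1.0]]
ft_force: [-0.5, -0.3, 7.7]
grip_width: 0.0211
```

Call:
carry_out --rows "0 0 0 0 0 0.1 -1; 0 0 0 0 0 0.2 -1; 0 0 0 0 0 0.35 -1; 0 0 0 0 0 0.5 -1; 0 0 0 0 0 0.65 -1; 0 0 0.05 -0.1 -0.1 0.65 -1; 0 0 0.1 -0.2 -0.2 0.65 -1; 0 0 0.15 -0.3 -0.3 0.65 -1; 0 0 0.2 -0.4 -0.4 0.65 -1; 0 0 0.25 -0.45 -0.5 0.65 -1"

```text
time_s: 10.5
position: [0.4805, 0.1507, 0.2282]
ee_rot: [[0.549, -0.836, 0.0], [-0.836, -0.549, -0.001], [0.001, 0.0, -1.0]]
ft_force: [0.0, -1.1, -0.3]
grip_width: 0.0212
```

Call:
carry_out --rows "0 0 0.05 -0.02 -0.14 0 -1; 0 0 0.1 -0.04 -0.28 0 -1; 0 0 0.15 -0.06 -0.42 0 -1; 0 0 0.2 -0.09 -0.56 0 -1; 0 0 0.25 -0.09 -0.7 0 -1; 0 0 0.3 -0.09 -0.82 0 -1; 0 0 0.35 -0.09 -0.92 -0.1 -1; 0 0 0.4 -0.09 -0.95 -0.2 -1; 0 0 0.45 -0.09 -0.95 -0.3 -1; 0 0 0.45 -0.09 -0.95 -0.4 -1"

```text
time_s: 11.33
position: [0.4612, -0.0875, 0.1272]
ee_rot: [[0.999, -0.05, 0.002], [-0.05, -0.999, -0.001], [0.002, 0.001, -1.0]]
ft_force: [-0.2, 0.1, -0.9]
grip_width: 0.0207
```

```bash
python3 - <<'E'
from h import *
cap('wrist','w7'); s=bot.state(); print(s['position'],s['joint_positions'],s['time_s'])
p,d,K,T=cap('top','t7')
cv2.imwrite('pics/t7z.png',cv2.resize(p[100:300,250:470,::-1],None,fx=3,fy=3,interpolation=cv2.INTER_CUBIC))
E
```

```text
[ 0.45855446 -0.08705144  0.12318475] [ 0.65359253  0.41880536 -0.74233241  2.02954756  0.37805228  0.83597749
 -0.35950138] 11.3833
```

View pics/w7.png

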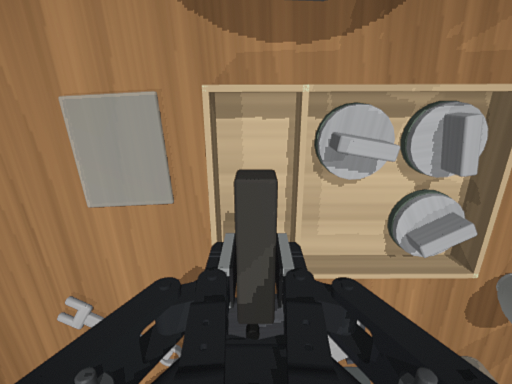

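View pics/t7z.png

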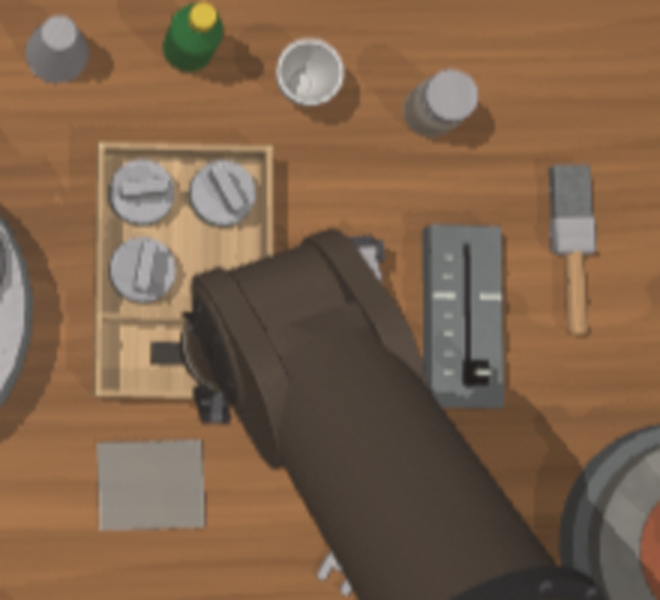

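Call:
carry_out --rows "0 0 0 0 0 -0.12 -1; 0 0 0 0 0 -0.24 -1; 0 0 0 0 0 -0.34 -1; 0 0 0 0 0 -0.4 -1; 0 0 0 0 0 -0.44 -1; 0 0 0 0 0 -0.45 -1; 0 0 0 0 0 -0.45 -0.4; 0 0 0 0 0 -0.45 -0.2; 0 0 0 0 0 -0.45 -0.2; 0 0 0 0 0 -0.45 -0.2"

```text
time_s: 12.27
position: [0.4617, -0.0864, 0.0161]
ee_rot: [[0.999, -0.054, 0.002], [-0.054, -0.999, -0.001], [0.002, 0.0, -1.0]]
ft_force: [-0.2, 0.4, 0.2]
grip_width: 0.0336
```

Call:
carry_out --rows "0 0 0 0 0 0.05 -0.2; 0 0 0 0 0 0.15 -0.2; 0 0 0 0 0 0.3 -0.2; 0 0 0 0 0 0.45 0; 0 0 0 0 0 0.6 0.2; 0 0 0 0 0 0.7 0.2; 0 0 0 0 0 0.7 0.2; 0 0 0 0 0 0.7 0.2; 0 0 0 0 0 0.7 0.2; 0 0 0 0 0 0.7 0.2"

```text
time_s: 13.1
position: [0.4601, -0.0864, 0.1893]
ee_rot: [[0.999, -0.054, -0.002], [-0.054, -0.999, 0.0], [-0.002, -0.0, -1.0]]
ft_force: [0.5, -0.3, 0.6]
grip_width: 0.0514
```

```bash
python3 - <<'E'
from h import *
cap('wrist','w8'); s=bot.state(); print(s['position'],s['time_s'])
E
```

```text
[ 0.4601135  -0.08624358  0.18913357] 13.15
```

View pics/w8.png

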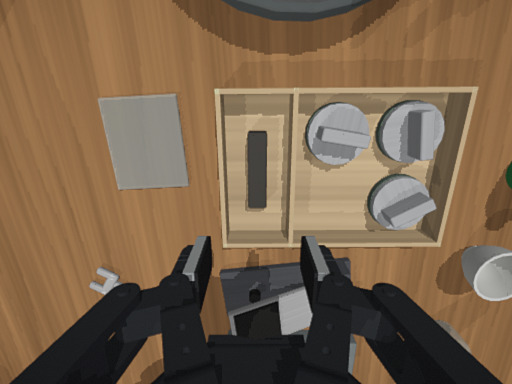

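The stick lies in the narrow bay (px 257,170). Now the holders.

```bash
cat > fh.py <<'E'
from h import *
import sys
tag=sys.argv[1]; zb=float(sys.argv[2]) if len(sys.argv)>2 else .051
p,d,K,T=load(tag); P=cloud(d,K,T); z=P[...,2]
def go(lo,hi,nm,amin):
    m=(z>lo)&(z<hi)
    n,l,st,c=cv2.connectedComponentsWithStats(m.astype(np.uint8))
    for k in range(1,n):
        if st[k,4]>amin:
            X=P[l==k]; r=cv2.minAreaRect(X[:,:2].astype(np.float32)*1000)
            print(nm,st[k,4],c[k].round(),'c',np.round(r[0],1),'s',np.round(r[1],1),'a',round(r[2],1),'z',np.median(X[:,2]).round(4))
go(zb-.006,zb+.006,'bar',80); go(zb-.033,zb-.022,'disc',400)
E
python3 fh.py w8; python3 fh.py t1
```

```text
bar 785 [426. 135.] c [635.9 -49.6] s [14.8 49.8] a 6.1 z 0.0504
bar 694 [345. 138.] c [554.  -47.5] s [14.1 50.1] a 77.4 z 0.0503
bar 619 [412. 213.] c [ 633. -135.] s [50.2 15.1] a 27.4 z 0.0504
bar 498 [489. 278.] c [ 742.8 -229.3] s [47.6 70.4] a 16.1 z 0.0491
bar 744 [299. 308.] c [ 502.1 -260. ] s [34.8 63.7] a 11.8 z 0.0529
disc 412 [292.  11.] c [509.6  76.4] s [ 14.7 134.4] a 86.7 z 0.0236
disc 1414 [420. 187.] c [ 640.4 -131.1] s [229.9 114.4] a 45.2 z 0.0237
disc 1883 [406. 130.] c [635.5 -48.6] s [67.5 65.3] a 34.4 z 0.0227
disc 2206 [336. 132.] c [553.4 -47. ] s [67.  65.7] a 76.8 z 0.0225
disc 1450 [257. 169.] c [462.  -83.7] s [88.7 21.6] a 87.4 z 0.0263
disc 1460 [396. 199.] c [ 631.5 -134.7] s [67.2 64. ] a 83.4 z 0.0227
disc 447 [496. 272.] c [ 767.4 -236.6] s [51.  19.5] a 52.2 z 0.024
bar 104 [354. 123.] c [ 750.6 -226.9] s [65.7 67.5] a 85.1 z 0.0491
bar 360 [ 38. 247.] c [397.8 738.9] s [  7.3 498.1] a 90.0 z 0.051
bar 212 [368. 199.] c [ 511.6 -261.1] s [46.5 61. ] a 6.6 z 0.0507
bar 2643 [ 88. 245.] c [397.6 597.1] s [229.  226.9] a 89.5 z 0.0548
bar 1378 [468. 281.] c [ 259.8 -545.7] s [120.3 225.2] a 76.0 z 0.0548
disc 862 [404. 204.] c [ 493.3 -382. ] s [ 78.3 189.7] a 86.3 z 0.0269
```

Call:
carry_out --rows "0 0 0.055 0.1 0.03 0 0.2; 0 0 0.11 0.2 0.06 0 0.2; 0 0 0.165 0.3 0.1 0 0.2; 0 0 0.22 0.37 0.13 0 0.2; 0 0 0.275 0.374 0.155 0 0.2; 0 0 0.33 0.374 0.155 0 0; 0 0 0.385 0.374 0.155 0 -0.2; 0 0 0.44 0.374 0.155 0 -0.25; 0 0 0.495 0.374 0.155 0 -0.25; 0 0 0.55 0.374 0.155 0 -0.25"

```text
time_s: 13.98
position: [0.5539, -0.0473, 0.1888]
ee_rot: [[0.45, 0.893, -0.002], [0.893, -0.45, 0.001], [-0.0, -0.002, -1.0]]
ft_force: [-0.2, -0.0, -0.8]
grip_width: 0.0319
```

Call:
carry_out --rows "0 0 0.055 0 0 0 -0.25; 0 0 0.11 0 0 -0.1 -0.25; 0 0 0.12 0 0 -0.2 -0.25; 0 0 0.12 0 0 -0.3 -0.25; 0 0 0.12 0 0 -0.4 -0.25; 0 0 0.12 0 0 -0.4 -0.25; 0 0 0.12 0 0 -0.4 -0.25; 0 0 0.12 0 0 -0.4 -0.25; 0 0 0.12 0 0 -0.4 -0.25; 0 0 0.12 0 0 -0.4 -0.25"

```text
time_s: 14.82
position: [0.5553, -0.0473, 0.0915]
ee_rot: [[0.22, 0.976, 0.002], [0.976, -0.22, -0.0], [0.0, 0.002, -1.0]]
ft_force: [-0.2, 0.6, -0.7]
grip_width: 0.0324
```

```bash
python3 - <<'E'
from h import *
cap('wrist','w9'); s=bot.state(); print(s['position'],s['joint_positions'],s['time_s'])
E
python3 fh.py w9
```

```text
[ 0.55515786 -0.04739774  0.09130409] [ 0.65784516  0.7040874  -1.00066825  1.84067676  0.705798    0.99898494
  0.70464842] 14.8667
bar 2530 [438. 111.] c [537.2  91.2] s [177.3  27.5] a 7.0 z 0.0512
bar 1219 [253. 212.] c [554.1 -47.4] s [14.  50.6] a 77.0 z 0.0503
bar 185 [  4. 225.] c [ 523.1 -232. ] s [ 9.5 22.4] a 60.1 z 0.0463
bar 784 [266. 304.] c [636.6 -55.2] s [15. 39.] a 5.2 z 0.0503
disc 1499 [404. 105.] c [534.8  84.2] s [190.   30.5] a 5.6 z 0.0237
disc 2725 [141.  87.] c [461.8 -84.8] s [171.6  74.8] a 87.3 z 0.0237
disc 4049 [176.  96.] c [462.1 -84.2] s [89.8 22. ] a 87.0 z 0.0263
disc 3768 [254. 197.] c [553.7 -47.3] s [67.  65.9] a 75.3 z 0.0225
disc 1012 [108. 231.] c [ 558.3 -174. ] s [  2.6 112.4] a 87.4 z 0.0237
disc 1526 [259. 270.] c [622.2 -60.3] s [33.1 61.9] a 26.3 z 0.0226
disc 522 [173. 273.] c [ 606.4 -135.6] s [35.5 19.4] a 65.9 z 0.0225
disc 697 [256. 323.] c [677.6 -73.5] s [78.2  3.2] a 86.8 z 0.0235
```

View pics/w9.png

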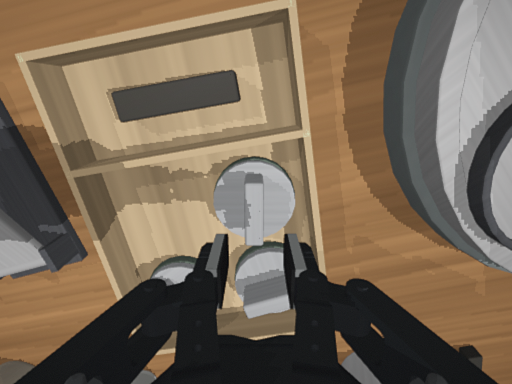

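Call:
carry_out --rows "0 0 0 0 0 -0.1 -0.25; 0 0 0 0 0 -0.2 -0.25; 0 0 0 0 0 -0.235 -0.25; 0 0 0 0 0 -0.235 -0.5; 0 0 0 0 0 -0.235 -1; 0 0 0 0 0 -0.235 -1; 0 0 0 0 0 -0.235 -1; 0 0 0 0 0 -0.235 -1; 0 0 0 0 0 -0.235 -1; 0 0 0 0 0 -0.235 -1" --squeeze 60

```text
time_s: 15.7
position: [0.5546, -0.0475, 0.0317]
ee_rot: [[0.22, 0.976, 0.001], [0.976, -0.22, -0.0], [0.0, 0.001, -1.0]]
ft_force: [1.3, -0.7, 0.0]
grip_width: 0.0126
```

Call:
carry_out --rows "0 0 0 0 0 0.1 -1; 0 0 0 0 0 0.2 -1; 0 0 0 0 0 0.33 -1; 0 0 0 0 0 0.46 -1; 0 0 0 0 0 0.55 -1; 0 0 0 0 0.1 0.55 -1; 0 0 0 0 0.22 0.55 -1; 0 0 0 0 0.36 0.55 -1; 0 0 0 0.01 0.5 0.55 -1; 0 0 0 0.03 0.64 0.55 -1"

```text
time_s: 16.53
position: [0.5613, 0.1137, 0.169]
ee_rot: [[0.22, 0.975, -0.0], [0.975, -0.22, -0.001], [-0.001, 0.0, -1.0]]
ft_force: [0.9, 0.6, -3.0]
grip_width: 0.0126
```

Call:
carry_out --rows "0 0 0 0 0.1 0 -1; 0 0 0 0 0.173 0 -1; 0 0 0 -0.007 0.173 -0.1 -1; 0 0 0 -0.007 0.173 -0.2 -1; 0 0 0 -0.007 0.173 -0.27 -1; 0 0 0 -0.007 0.173 -0.3 -1; 0 0 0 -0.007 0.173 -0.32 -1; 0 0 0 -0.007 0.173 -0.32 -1; 0 0 0 -0.007 0.173 -0.32 -1; 0 0 0 -0.007 0.173 -0.32 -1"

```text
time_s: 17.37
position: [0.5608, 0.1561, 0.09]
ee_rot: [[0.22, 0.976, 0.002], [0.976, -0.22, 0.001], [0.001, 0.001, -1.0]]
ft_force: [-0.5, -0.3, -2.8]
grip_width: 0.0125
```

Call:
carry_out --rows "0 0 0 0 0 0 -0.6; 0 0 0 0 0 0 -0.3; 0 0 0 0 0 0 -0.2; 0 0 0 0 0 0 -0.2; 0 0 0 0 0 0.1 -0.1; 0 0 0 0 0 0.2 -0.1; 0 0 0 0 0 0.3 -0.1; 0 0 0 0 -0.1 0.35 -0.1; 0 0 -0.05 0.1 -0.25 0.35 -0.1; 0 0 -0.1 0.2 -0.4 0.35 -0.1"

```text
time_s: 18.2
position: [0.6068, 0.0618, 0.1783]
ee_rot: [[0.418, 0.908, 0.003], [0.908, -0.418, 0.0], [0.002, 0.002, -1.0]]
ft_force: [2.1, -0.4, 0.1]
grip_width: 0.0383
```

```bash
python3 - <<'E'
from h import *
s=bot.state(); print(s['position'],s['time_s'])
p,d,K,T=cap('top','t10')
cv2.imwrite('pics/t10z.png',cv2.resize(p[120:280,140:400,::-1],None,fx=3,fy=3,interpolation=cv2.INTER_CUBIC))
E
python3 fh.py t10 .106;python3 fh.py t10
```

```text
[0.60682576 0.06179116 0.17830029] 18.2
bar 542 [ 27. 248.] c [397.7 740.6] s [499.2   9.4] a 0.1 z 0.1074
bar 85 [230. 186.] c [557.8 155.1] s [14.2 49.3] a 76.9 z 0.1063
bar 138 [285. 364.] c [47.8  9.9] s [ 53.  140.7] a 12.4 z 0.1073
bar 93 [354. 123.] c [ 750.6 -226.7] s [65.8 67.5] a 85.5 z 0.0501
bar 151 [ 40. 196.] c [546.  739.2] s [  6.3 201.7] a 89.9 z 0.0513
bar 2683 [ 88. 245.] c [398.  597.5] s [227.4 228.4] a 2.5 z 0.0547
bar 89 [ 38. 253.] c [376.6 739.4] s [125.3   5.9] a 0.0 z 0.0506
bar 740 [487. 259.] c [ 325.2 -601.8] s [166.1  78.6] a 72.9 z 0.0549
bar 120 [ 36. 303.] c [228.7 739.6] s [  6.3 159.8] a 89.5 z 0.0504
disc 559 [405. 193.] c [ 523.9 -383.6] s [ 76.4 129.3] a 88.0 z 0.0271
```

View pics/t10z.png

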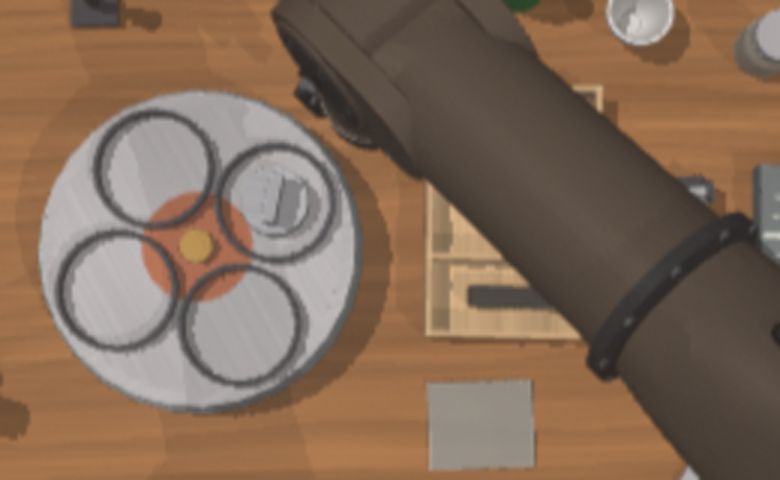

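The first holder stands in ring 3 (crop px 285,200), 1 mm off centre. Next is the far-left holder.

Call:
carry_out --rows "0 0 -0.055 0.02 -0.05 0 -0.2; 0 0 -0.11 0.04 -0.1 0 -0.25; 0 0 -0.165 0.07 -0.2 0 -0.25; 0 0 -0.22 0.1 -0.3 0 -0.25; 0 0 -0.275 0.104 -0.4 0 -0.25; 0 0 -0.33 0.104 -0.42 0 -0.25; 0 0 -0.385 0.104 -0.42 -0.05 -0.25; 0 0 -0.44 0.104 -0.42 -0.15 -0.25; 0 0 -0.49 0.104 -0.42 -0.25 -0.25; 0 0 -0.49 0.104 -0.42 -0.3 -0.25"

```text
time_s: 19.08
position: [0.631, -0.0437, 0.0989]
ee_rot: [[0.994, 0.109, -0.003], [0.109, -0.994, -0.0], [-0.003, 0.0, -1.0]]
ft_force: [-0.6, -0.4, -0.2]
grip_width: 0.0321
```

```bash
python3 - <<'E'
from h import *
cap('wrist','w11'); s=bot.state(); print(s['position'],s['joint_positions'],s['time_s'])
E
python3 fh.py w11
```

```text
[ 0.63014302 -0.04383706  0.09728881] [ 0.42189742  0.68095196 -0.68154592  1.65293115  0.49325239  0.99220262
 -0.31272107] 19.1333
bar 874 [130.   9.] c [538.2  81.8] s [99.4  7.8] a 7.5 z 0.0511
bar 1237 [483. 131.] c [782.7  33.1] s [24.4 47. ] a 8.2 z 0.0509
bar 1073 [261. 220.] c [636.9 -49.4] s [13.3 50. ] a 6.2 z 0.0502
bar 763 [428. 285.] c [784.3 -93.9] s [54.2 21.9] a 41.7 z 0.0511
bar 918 [246. 309.] c [ 633.3 -134.4] s [49.9 15.4] a 28.3 z 0.05
bar 133 [357. 369.] c [ 746.5 -194.2] s [23.   5.8] a 7.5 z 0.0485
disc 688 [184.  26.] c [555.4  80. ] s [136.   15.1] a 13.6 z 0.0237
disc 1069 [451. 123.] c [780.5  35.1] s [60.5 31.9] a 88.0 z 0.0235
disc 917 [162. 138.] c [555.9   1.2] s [  0.9 259.4] a 87.3 z 0.0238
disc 2502 [ 24. 235.] c [428.9 -96.8] s [ 63.4 179.2] a 19.0 z 0.0235
disc 1104 [106. 221.] c [503.5 -88.1] s [167.5   2.2] a 87.3 z 0.0237
disc 3456 [260. 204.] c [636.2 -48.8] s [66.6 66. ] a 8.3 z 0.0224
disc 2892 [ 59. 221.] c [462.4 -84.3] s [90.8 23.3] a 86.7 z 0.0258
disc 531 [410. 267.] c [783.9 -97.1] s [55.3 25.6] a 50.8 z 0.0237
disc 1544 [252. 276.] c [ 640.1 -123.1] s [42.2 58.8] a 77.6 z 0.0224
disc 604 [256. 325.] c [ 647.6 -174.3] s [75.6 33.3] a 26.2 z 0.024
```

View pics/w11.png

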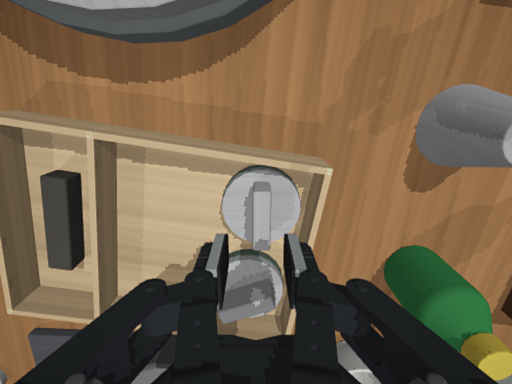

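Call:
carry_out --rows "0 0 0 0 0 -0.05 -0.25; 0 0 0 0 0 -0.1 -0.25; 0 0 0 0 0 -0.1 -0.25; 0 0 0 0 0 -0.1 -0.25; 0 0 0 0 0 -0.1 -0.25; 0 0 0 0 0 -0.1 -0.25; 0 0 0 0 0 -0.1 -0.25; 0 0 0 0 0 -0.1 -0.25; 0 0 0 0 0 -0.1 -0.25; 0 0 0 0 0 -0.1 -0.25"

```text
time_s: 19.97
position: [0.6325, -0.0436, 0.0765]
ee_rot: [[0.994, 0.113, 0.0], [0.113, -0.994, -0.0], [0.0, 0.0, -1.0]]
ft_force: [0.4, -0.4, -0.2]
grip_width: 0.0322
```

Call:
carry_out --rows "0 0 0 0.016 -0.024 0 -0.25; 0 0 0 0.016 -0.024 -0.1 -0.25; 0 0 0 0.016 -0.024 -0.18 -0.25; 0 0 0 0.016 -0.024 -0.18 -0.5; 0 0 0 0.016 -0.024 -0.18 -1; 0 0 0 0.016 -0.024 -0.18 -1; 0 0 0 0.016 -0.024 -0.18 -1; 0 0 0 0.016 -0.024 -0.18 -1; 0 0 0 0.016 -0.024 -0.18 -1; 0 0 0 0.016 -0.024 -0.18 -1" --squeeze 60

```text
time_s: 20.8
position: [0.6366, -0.0496, 0.0318]
ee_rot: [[0.994, 0.113, 0.001], [0.113, -0.994, -0.0], [0.001, 0.0, -1.0]]
ft_force: [-0.3, 0.7, -2.9]
grip_width: 0.0129
```

Call:
carry_out --rows "0 0 0 0 0 0.1 -1; 0 0 0 0 0 0.2 -1; 0 0 0 0 0 0.32 -1; 0 0 0 0 0 0.44 -1; 0 0 0 0 0 0.55 -1; 0 0 0 0 0.1 0.6 -1; 0 0 0 0 0.22 0.6 -1; 0 0 0 0 0.36 0.6 -1; 0 0 0 0 0.5 0.6 -1; 0 0 0 0 0.64 0.6 -1"

```text
time_s: 21.63
position: [0.6362, 0.1117, 0.1818]
ee_rot: [[0.994, 0.113, 0.001], [0.113, -0.994, -0.0], [0.0, 0.0, -1.0]]
ft_force: [0.2, -0.5, -2.8]
grip_width: 0.0126
```

Call:
carry_out --rows "0 0 0 -0.03 0.13 0 -1; 0 0 0 -0.06 0.26 0 -1; 0 0 0 -0.09 0.39 0 -1; 0 0 0 -0.12 0.52 0 -1; 0 0 0 -0.155 0.62 0 -1; 0 0 0 -0.155 0.664 0 -1; 0 0 0 -0.155 0.664 -0.1 -1; 0 0 0 -0.155 0.664 -0.2 -1; 0 0 0 -0.155 0.664 -0.25 -1; 0 0 0 -0.155 0.664 -0.25 -1"

```text
time_s: 22.47
position: [0.5962, 0.2745, 0.1155]
ee_rot: [[0.994, 0.113, -0.005], [0.113, -0.994, -0.003], [-0.005, 0.003, -1.0]]
ft_force: [0.4, -0.8, -2.5]
grip_width: 0.0124
```

Call:
carry_out --rows "0 0 0 0 0.01 -0.05 -1; 0 0 0 0 0.01 -0.09 -1; 0 0 0 0 0.01 -0.115 -1; 0 0 0 0 0.01 -0.115 -1; 0 0 0 0 0.01 -0.115 -1; 0 0 0 0 0.01 -0.115 -1; 0 0 0 0 0.01 -0.115 -1; 0 0 0 0 0.01 -0.115 -0.6; 0 0 0 0 0.01 -0.115 -0.3; 0 0 0 0 0.01 -0.115 -0.2"

```text
time_s: 23.3
position: [0.598, 0.2792, 0.0908]
ee_rot: [[0.994, 0.113, 0.001], [0.113, -0.994, 0.001], [0.001, -0.0, -1.0]]
ft_force: [0.9, 0.0, 0.3]
grip_width: 0.0344
```

Call:
carry_out --rows "0 0 0 0 0 0 -0.2; 0 0 0 0 0 0.1 -0.1; 0 0 0 0 0 0.2 -0.1; 0 0 0 0 0 0.35 -0.1; 0 0 0 0 -0.1 0.4 -0.1; 0 0 -0.05 0 -0.25 0.4 -0.1; 0 0 -0.1 0 -0.4 0.4 -0.1; 0 0 -0.15 0 -0.55 0.4 -0.1; 0 0 -0.2 0 -0.7 0.4 -0.1; 0 0 -0.25 0 -0.85 0.4 -0.1"

```text
time_s: 24.13
position: [0.5975, 0.0647, 0.1905]
ee_rot: [[0.915, -0.403, 0.001], [-0.403, -0.915, 0.0], [0.001, -0.0, -1.0]]
ft_force: [0.4, -1.2, -0.3]
grip_width: 0.0381
```

```bash
python3 - <<'E'
from h import *
s=bot.state(); print(s['position'],s['joint_positions'],s['time_s'])
p,d,K,T=cap('top','t12')
cv2.imwrite('pics/t12z.png',cv2.resize(p[120:280,140:400,::-1],None,fx=3,fy=3,interpolation=cv2.INTER_CUBIC))
E
python3 fh.py t12 .106|head -5
```

```text
[0.59750245 0.0647052  0.19047919] [ 0.22542438  0.50833787 -0.61711972  1.6483764   0.32386338  1.08818575
 -0.89880083] 24.1333
bar 541 [ 27. 248.] c [397.6 740.4] s [  9.1 499.4] a 90.0 z 0.1072
bar 87 [189. 174.] c [595.3 277.1] s [14.6 50.5] a 6.2 z 0.1053
bar 82 [230. 186.] c [558.2 154.9] s [14.1 49.1] a 76.4 z 0.1061
bar 133 [287. 363.] c [47.4  9.6] s [ 50.9 140.4] a 12.4 z 0.1072
```

View pics/t12z.png

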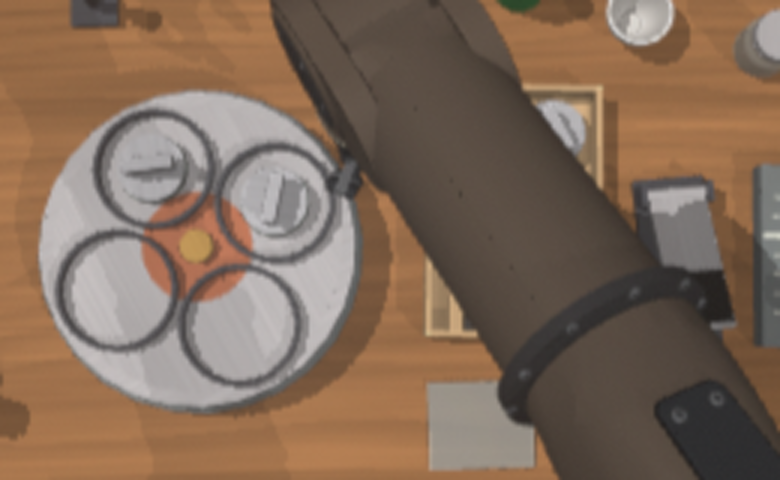

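Both placed holders stand in their rings (crop px 155,168 and 285,200). Now the third.

Call:
carry_out --rows "0 0 -0.04 0.02 -0.1 0 -0.25; 0 0 -0.08 0.04 -0.22 0 -0.25; 0 0 -0.12 0.06 -0.35 0 -0.25; 0 0 -0.16 0.08 -0.48 0 -0.25; 0 0 -0.2 0.1 -0.6 0 -0.25; 0 0 -0.24 0.12 -0.7 0 -0.25; 0 0 -0.28 0.142 -0.8 0 -0.25; 0 0 -0.32 0.142 -0.8 -0.1 -0.25; 0 0 -0.32 0.142 -0.8 -0.2 -0.25; 0 0 -0.32 0.142 -0.8 -0.3 -0.25"

```text
time_s: 25.02
position: [0.6337, -0.134, 0.1147]
ee_rot: [[0.47, -0.883, 0.002], [-0.883, -0.47, -0.0], [0.001, -0.001, -1.0]]
ft_force: [0.8, -0.5, -0.1]
grip_width: 0.032
```

```bash
python3 - <<'E'
from h import *
cap('wrist','w13'); s=bot.state(); print(s['position'],s['ee_rot'][:2,0],s['joint_positions'],s['time_s'])
E
python3 fh.py w13|grep bar
```

```text
[ 0.63051043 -0.13339218  0.10914542] [ 0.47142136 -0.88190043] [ 0.38466277  0.62007562 -0.39789366  1.62369468  0.27761544  0.96048547
 -1.18811548] 25.0667
bar 326 [321.  18.] c [ 773.3 -111.7] s [ 9.9 41.1] a 11.0 z 0.0509
bar 2072 [448. 125.] c [ 753.  -226.1] s [68.4 69.8] a 27.8 z 0.0489
bar 982 [257. 205.] c [ 633.5 -135. ] s [50.3 14. ] a 26.4 z 0.0501
bar 91 [509. 246.] c [ 702.9 -346.5] s [24.5  4.4] a 45.0 z 0.0462
```

View pics/w13.png

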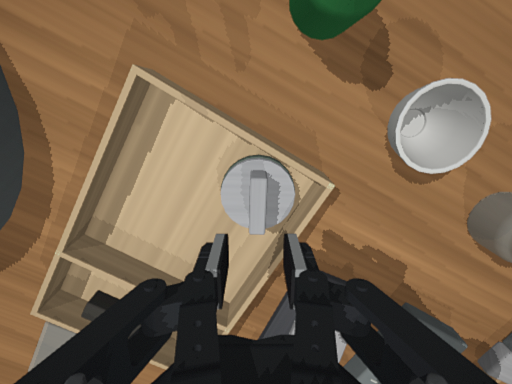

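Call:
carry_out --rows "0 0 -0.01 0 0 -0.1 -0.25; 0 0 -0.01 0 0 -0.2 -0.25; 0 0 -0.01 0 0 -0.3 -0.25; 0 0 -0.01 0 0 -0.325 -0.25; 0 0 -0.01 0 0 -0.325 -0.25; 0 0 -0.01 0 0 -0.325 -0.25; 0 0 -0.01 0 0 -0.325 -0.6; 0 0 -0.01 0 0 -0.325 -1; 0 0 -0.01 0 0 -0.325 -1; 0 0 -0.01 0 0 -0.325 -1"

```text
time_s: 25.9
position: [0.6347, -0.1337, 0.0361]
ee_rot: [[0.452, -0.892, 0.004], [-0.892, -0.452, -0.001], [0.002, -0.003, -1.0]]
ft_force: [-0.4, -0.7, 7.2]
grip_width: 0.0119
```

Call:
carry_out --rows "0 0 0 0 0 0 -1; 0 0 0 0 0 0 -1; 0 0 0 0 0 0.1 -1; 0 0 0 0 0 0.2 -1; 0 0 0 0 0 0.32 -1; 0 0 0 0 0 0.44 -1; 0 0 0 0 0 0.55 -1; 0 0 0 -0.05 0.1 0.6 -1; 0 0 0 -0.12 0.22 0.6 -1; 0 0 0 -0.2 0.34 0.6 -1"

```text
time_s: 26.73
position: [0.5837, -0.0482, 0.1858]
ee_rot: [[0.451, -0.893, 0.004], [-0.893, -0.451, -0.0], [0.002, -0.003, -1.0]]
ft_force: [0.3, 1.6, -2.6]
grip_width: 0.0125
```

Call:
carry_out --rows "0 0 0 -0.06 0.1 0 -1; 0 0 0 -0.13 0.22 0 -1; 0 0 0 -0.21 0.35 0 -1; 0 0 0 -0.29 0.48 0 -1; 0 0 0 -0.37 0.61 0 -1; 0 0 0 -0.45 0.74 0 -1; 0 0 0 -0.52 0.86 0 -1; 0 0 0 -0.583 0.967 0 -1; 0 0 0 -0.583 0.967 0 -1; 0 0 0 -0.583 0.967 0 -1"

```text
time_s: 27.57
position: [0.4364, 0.195, 0.1848]
ee_rot: [[0.457, -0.89, 0.001], [-0.89, -0.457, 0.0], [0.0, -0.001, -1.0]]
ft_force: [0.1, -1.1, -2.0]
grip_width: 0.0124
```

```bash
python3 - <<'E'
from h import *
cap('wrist','w14'); s=bot.state(); print(s['position'],s['ee_rot'][:2,0],s['joint_positions'],s['time_s'])
E
python3 fh.py w14 .106|grep bar
```

```text
[0.43729119 0.19346411 0.18447527] [ 0.45418173 -0.89090874] [-0.07412452  0.30455131 -0.56047653  1.94748159  0.19940909  0.94264017
 -1.83103132] 27.6167
bar 1384 [376.  82.] c [561.3 157.5] s [14.3 50.2] a 77.2 z 0.1053
```

View pics/w14.png

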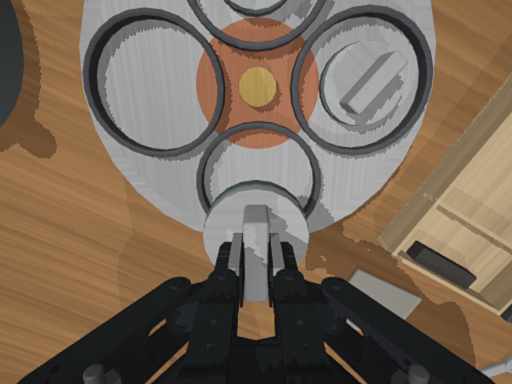

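Call:
carry_out --rows "0 0 0 0 0 -0.1 -1; 0 0 0 0 0 -0.2 -1; 0 0 0 0 0 -0.28 -1; 0 0 0 0 0 -0.33 -1; 0 0 0 0 0 -0.36 -1; 0 0 0 0 0 -0.367 -1; 0 0 0 0 0 -0.367 -1; 0 0 0 0 0 -0.367 -1; 0 0 0 0 0 -0.367 -1; 0 0 0 0 0 -0.367 -1"

```text
time_s: 28.45
position: [0.438, 0.1934, 0.0929]
ee_rot: [[0.452, -0.892, 0.002], [-0.892, -0.452, 0.001], [0.0, -0.002, -1.0]]
ft_force: [-1.0, -0.0, -3.1]
grip_width: 0.0122
```

Call:
carry_out --rows "0 0 0 0 0 0 -0.6; 0 0 0 0 0 0 -0.3; 0 0 0 0 0 0 -0.2; 0 0 0 0 0 0 -0.2; 0 0 0 0 0 0.1 -0.2; 0 0 0 0 0 0.2 -0.2; 0 0 0 0 0 0.3 -0.2; 0 0 0 0 0 0.4 -0.2; 0 0 0 0 0 0.5 -0.2; 0 0 0 0 0 0.6 -0.2"

```text
time_s: 29.28
position: [0.4371, 0.1932, 0.2434]
ee_rot: [[0.453, -0.892, 0.0], [-0.892, -0.453, 0.0], [0.0, -0.0, -1.0]]
ft_force: [0.7, -0.3, 0.3]
grip_width: 0.034
```

Call:
carry_out --rows "0 0 0.05 0 -0.12 0 -1; 0 0 0.1 0 -0.24 0 -1; 0 0 0.15 0 -0.37 0 -1; 0 0 0.2 0 -0.5 0 -1; 0 0 0.25 0 -0.63 0 -1; 0 0 0.3 0 -0.76 0 -1; 0 0 0.35 0 -0.88 0 -1; 0 0 0.4 0 -1 0 -1; 0 0 0.4 0 -1 0 -1; 0 0 0.4 0 -1 0 -1"

```text
time_s: 30.12
position: [0.4372, -0.0585, 0.242]
ee_rot: [[0.964, -0.264, -0.0], [-0.264, -0.964, -0.0], [-0.0, 0.0, -1.0]]
ft_force: [-0.3, 0.8, -0.2]
grip_width: 0.0
```

```bash
python3 - <<'E'
from h import *
s=bot.state(); print(s['position'],s['ee_rot'][:2,0],s['joint_positions'],s['time_s'])
p,d,K,T=cap('top','t15')
cv2.imwrite('pics/t15z.png',cv2.resize(p[110:290,140:400,::-1],None,fx=3,fy=3,interpolation=cv2.INTER_CUBIC))
E
python3 fh.py t15 .106|head -5; python3 fh.py t15 .053 |grep disc
```

```text
[ 0.43718786 -0.05849029  0.24200399] [ 0.96439962 -0.26444917] [ 0.49186639  0.17183588 -0.5435579   1.94471979  0.10222878  1.05186515
 -0.36363056] 30.1167
bar 552 [ 27. 247.] c [397.8 741.1] s [  9.6 498.7] a 90.0 z 0.1073
bar 84 [188. 174.] c [595.5 277.5] s [14.9 50.1] a 7.8 z 0.1053
bar 82 [230. 186.] c [558.3 155.2] s [14.1 49.3] a 77.1 z 0.106
bar 84 [219. 229.] c [432.5 191. ] s [48.9 14.4] a 26.0 z 0.1059
bar 100 [277. 364.] c [48.5 36.9] s [ 26.  108.4] a 36.3 z 0.1072
disc 1135 [247.  77.] c [922.3  98.6] s [ 34.9 497.7] a 0.1 z 0.0286
disc 1247 [404. 204.] c [ 493.3 -381.8] s [ 77.8 189.9] a 86.8 z 0.0278
disc 450 [453. 280.] c [ 260.  -526.5] s [111.6 253.5] a 80.9 z 0.0286
```

View pics/t15z.png

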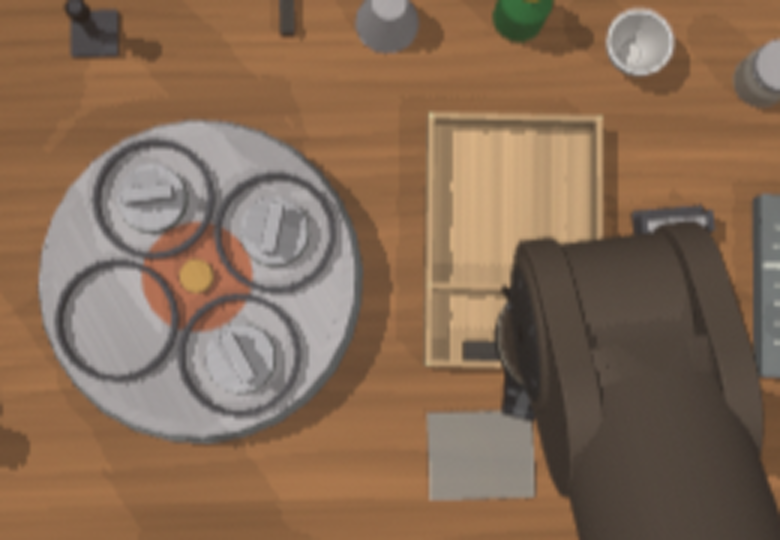

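All three holders are in separate rings (crop px 155,198; 280,230; 240,355) with bar tops at 0.106 m, and the stick is in the bay. I measure the pedal pad next.

```bash
python3 - <<'E'
from h import *
p,d,K,T=load('w2'); P=cloud(d,K,T)
C=[(80,372),(238,352),(252,505),(97,522)]
for (a,b) in C+[(165,440),(140,120),(205,110)]:
    u,v=a/3.3+100,b/3.3; print(P[int(v),int(u)].round(4))
g=p.sum(2); m=np.zeros(g.shape,bool); m[104:162,122:180]=1; m&=(g<130)&(P[...,2]>.05)
X=P[m]; print(len(X),cv2.minAreaRect(X[:,:2].astype(np.float32)*1000),X.mean(0), X[:,2].min(),X[:,2].max())
E
```

```text
[ 0.4788 -0.2355  0.0663]
[ 0.4818 -0.2916  0.0632]
[ 0.4298 -0.2934  0.0827]
[ 0.4277 -0.2381  0.0837]
[ 0.4536 -0.2641  0.0737]
[ 0.5616 -0.2612  0.0355]
[ 0.563  -0.2854  0.0364]
2083 ((454.69403076171875, -264.3643798828125), (50.16136932373047, 55.857643127441406), 3.364377498626709) [ 0.45472499 -0.26471114  0.07434437] 0.06375484077019983 0.08397527761276324
```

Call:
carry_out --rows "0 0 0 0.03 -0.1 0 -1; 0 0 0 0.056 -0.22 0 -1; 0 0 0 0.056 -0.35 0 -1; 0 0 0 0.056 -0.48 0 -1; 0 0 0 0.056 -0.61 0 -1; 0 0 0 0.056 -0.73 0 -1; 0 0 0 0.056 -0.824 0 -1; 0 0 0 0.056 -0.824 -0.15 -1; 0 0 0 0.056 -0.824 -0.3 -1; 0 0 0 0.056 -0.824 -0.45 -1"

```text
time_s: 31.0
position: [0.4526, -0.2618, 0.1289]
ee_rot: [[0.965, -0.261, 0.002], [-0.261, -0.965, -0.0], [0.002, -0.0, -1.0]]
ft_force: [0.1, -0.4, -0.5]
grip_width: 0.0002
```

Call:
carry_out --rows "0 0 0 0 0 -0.08 -1; 0 0 0 0 0 -0.13 -1; 0 0 0 0 0 -0.16 -1; 0 0 0 0 0 -0.2 -1; 0 0 0 0 0 -0.24 -1; 0 0 0 0 0 -0.28 -1; 0 0 0 0 0 -0.3 -1; 0 0 0 0 0 -0.3 -1; 0 0 0 0 0 -0.3 -1; 0 0 0 0 0 -0.3 -1"

```text
time_s: 31.83
position: [0.4518, -0.2628, 0.0554]
ee_rot: [[0.965, -0.261, 0.001], [-0.261, -0.965, -0.001], [0.001, 0.001, -1.0]]
ft_force: [-4.5, 0.6, 9.7]
grip_width: -0.0001
```

Call:
carry_out --rows "0 0 0 0 0 -0.03 -1; 0 0 0 0 0 -0.05 -1; 0 0 0 0 0 -0.06 -1; 0 0 0 0 0 -0.065 -1; 0 0 0 0 0 -0.07 -1; 0 0 0 0 0 -0.07 -1; 0 0 0 0 0 -0.07 -1; 0 0 0 0 0 -0.07 -1; 0 0 0 0 0 -0.07 -1; 0 0 0 0 0 -0.07 -1"

```text
time_s: 32.67
position: [0.4518, -0.2633, 0.0398]
ee_rot: [[0.965, -0.261, 0.001], [-0.261, -0.965, -0.003], [0.002, 0.002, -1.0]]
ft_force: [-9.8, 2.3, 34.3]
grip_width: 0.0001
```

Call:
carry_out --rows "0 0 0 0 0 0 -1; 0 0 0 0 0 0 -1; 0 0 0 0 0 0 -1; 0 0 0 0 0 0 -1; 0 0 0 0 0 0 -1; 0 0 0 0 0 0 -1; 0 0 0 0 0 0 -1; 0 0 0 0 0 0 -1; 0 0 0 0 0 0 -1; 0 0 0 0 0 0 -1"

```text
time_s: 33.5
position: [0.4518, -0.2633, 0.0398]
ee_rot: [[0.965, -0.261, 0.001], [-0.261, -0.965, -0.003], [0.002, 0.002, -1.0]]
ft_force: [-10.5, 2.9, 35.6]
grip_width: -0.0001
```

```bash
python3 - <<'E'
from h import *
s=bot.state(); print(s['position'],s['ft_force'],s['joint_positions'],s['time_s'])
p,d,K,T=cap('side','s16')
print(cap('wrist','w16')[0].shape)
P=cloud(*load('w16')[1:]); 
cv2.imwrite('pics/s16z.png',cv2.resize(p[110:200,200:340,::-1],None,fx=5,fy=5,interpolation=cv2.INTER_CUBIC))
E
```

```text
[ 0.45180815 -0.26325349  0.03981682] [-10.45222318   2.89388652  35.61322025] [ 0.6706081   0.5422699  -0.33321201  1.99658673  0.28771122  0.64544066
 -0.11326303] 33.5
(384, 512, 3)
```

View pics/w16.png

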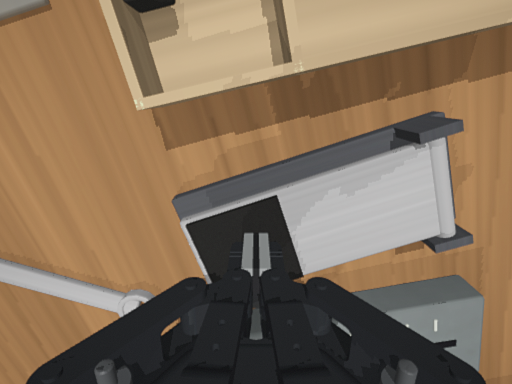

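```bash
python3 - <<'E'
from h import *
p,d,K,T=load('w16'); P=cloud(d,K,T)
for uv in [(210,235),(270,210),(300,215),(340,200),(400,180),(430,170),(280,265)]: print(uv,P[uv[1],uv[0]].round(4))
m=np.zeros(d.shape,bool); m[160:260,300:425]=1; m&=(P[...,2]>.025)&(P[...,2]<.06)
X=P[m]; A=np.c_[X[:,:2],np.ones(len(X))]; c=np.linalg.lstsq(A,X[:,2],rcond=None)[0]; print('slope down',c)
p,d,K,T=load('w2'); P=cloud(d,K,T)
m=np.zeros(d.shape,bool); m[35:105,122:165]=1; m&=(P[...,2]>.025)&(P[...,2]<.09)
X=P[m]; A=np.c_[X[:,:2],np.ones(len(X))]; c=np.linalg.lstsq(A,X[:,2],rcond=None)[0]; print('slope up',c)
E
```

```text
(210, 235) [ 0.4288 -0.2478  0.0396]
(270, 210) [ 0.4662 -0.2416  0.0397]
(300, 215) [ 0.4819 -0.2508  0.036 ]
(340, 200) [ 0.506  -0.248   0.0352]
(400, 180) [ 0.5407 -0.2453  0.0342]
(430, 170) [ 0.5577 -0.2441  0.0335]
(280, 265) [ 0.4653 -0.2591  0.0673]
slope down [-0.02311707 -0.00771828  0.04452128]
slope up [-0.3384481  -0.02084356  0.2194328 ]
```

Plate slope went from 0.326 to 0.023 rad, so the pedal is on its stop, and it has been held for more than 1 s. Now I release it.

Call:
carry_out --rows "0 0 0 0 0 0.06 -1; 0 0 0 0 0 0.12 -1; 0 0 0 0 0 0.2 -1; 0 0 0 0 0 0.32 -1; 0 0 -0.055 0 -0.06 0.44 -0.6; 0 0 -0.11 -0.03 -0.15 0.45 -0.2; 0 0 -0.165 -0.06 -0.25 0.45 0.1; 0 0 -0.22 -0.06 -0.35 0.45 0.3; 0 0 -0.275 -0.06 -0.42 0.45 0.3; 0 0 -0.33 -0.06 -0.454 0.45 0.3"

```text
time_s: 34.43
position: [0.4363, -0.3794, 0.1502]
ee_rot: [[0.571, -0.821, 0.001], [-0.821, -0.571, -0.002], [0.003, 0.0, -1.0]]
ft_force: [-0.2, -0.4, -0.6]
grip_width: 0.0555
```

Call:
carry_out --rows "0 0 -0.055 0 0 0 0.3; 0 0 -0.11 0 0 0 0.3; 0 0 -0.165 0 0 0 0.3; 0 0 -0.22 0 0 0 0.3; 0 0 -0.275 0 0 0 0.3; 0 0 -0.324 0 0 0 0.3; 0 0 -0.324 0 0 0 0.3; 0 0 -0.324 0 0 0 0.3; 0 0 -0.324 0 0 0 0.3; 0 0 -0.324 0 0 0 0.3"

```text
time_s: 35.27
position: [0.4366, -0.3763, 0.1497]
ee_rot: [[-0.06, -0.998, 0.0], [-0.998, 0.06, -0.0], [0.0, -0.0, -1.0]]
ft_force: [-0.9, 0.4, 0.1]
grip_width: 0.0553
```

```bash
python3 - <<'E'
from h import *
s=bot.state(); print(s['position'],s['ee_rot'][:2,0],s['joint_positions'],s['time_s'])
p,d,K,T=cap('wrist','w17'); P=cloud(d,K,T); z=P[...,2]
m=(z>.052); n,l,st,c=cv2.connectedComponentsWithStats(m.astype(np.uint8))
for k in range(1,n):
    if st[k,4]>60:
        X=P[l==k]; print(st[k,4],c[k].round(),X.mean(0).round(4),cv2.minAreaRect(X[:,:2].astype(np.float32)*1000))
E
```

```text
[ 0.43659291 -0.37627787  0.14970673] [-0.0596521  -0.99821921] [ 0.64007484  0.43725126 -0.02947907  1.7916391   0.01577023  0.91252383
 -1.02675892] 35.2667
7754 [123. 172.] [ 0.467  -0.2653  0.0685] ((467.36279296875, -263.3231506347656), (90.66917419433594, 60.452457427978516), 3.6725475788116455)
495 [257. 195.] [ 0.4387 -0.3769  0.0644] ((436.8290100097656, -376.84698486328125), (13.57619857788086, 26.199357986450195), 86.3457260131836)
43016 [303. 328.] [ 0.4133 -0.4225  0.1827] ((364.4067687988281, -493.99462890625), (364.34503173828125, 202.291015625), 37.65797424316406)
```

View pics/w17.png

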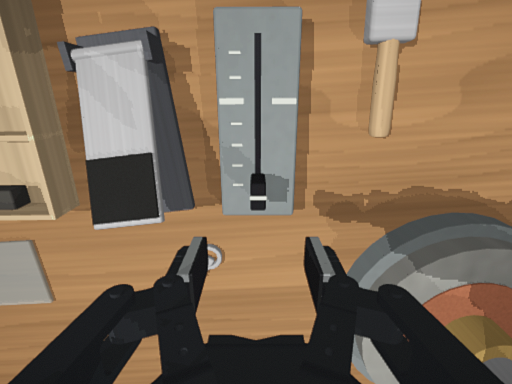

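Call:
carry_out --rows "0 0 0 0 0 -0.13 0.3; 0 0 0 0 0 -0.26 0.3; 0 0 0 0 0 -0.37 0.2; 0 0 0 0 0 -0.43 0; 0 0 0 0 0 -0.43 -0.4; 0 0 0 0 0 -0.43 -1; 0 0 0 0 0 -0.43 -1; 0 0 0 0 0 -0.43 -1; 0 0 0 0 0 -0.43 -1; 0 0 0 0 0 -0.43 -1" --squeeze 25

```text
time_s: 36.15
position: [0.4362, -0.378, 0.0427]
ee_rot: [[-0.063, -0.998, 0.001], [-0.998, 0.063, -0.002], [0.002, -0.001, -1.0]]
ft_force: [1.2, -6.4, -16.4]
grip_width: 0.0134
```

Call:
carry_out --rows "0 0 0 0.04 -0.003 0 -1; 0 0 0 0.09 -0.006 0 -1; 0 0 0 0.14 -0.009 0 -1; 0 0 0 0.19 -0.012 0 -1; 0 0 0 0.24 -0.015 0 -1; 0 0 0 0.28 -0.018 0 -1; 0 0 0 0.31 -0.02 0 -1; 0 0 0 0.32 -0.02 0 -1; 0 0 0 0.32 -0.02 0 -1; 0 0 0 0.32 -0.02 0 -1"

```text
time_s: 36.98
position: [0.5172, -0.3826, 0.0427]
ee_rot: [[-0.062, -0.998, 0.001], [-0.998, 0.062, -0.002], [0.002, -0.002, -1.0]]
ft_force: [1.7, -5.8, -12.1]
grip_width: 0.0135
```

```bash
python3 - <<'E'
from h import *
s=bot.state(); print(s['position'],s['ft_force'],s['time_s'])
cap('wrist','w18')
E
```

```text
[ 0.5172376  -0.38264634  0.04271816] [  1.71462362  -5.77711127 -12.13596217] 36.9833
```

View pics/w18.png

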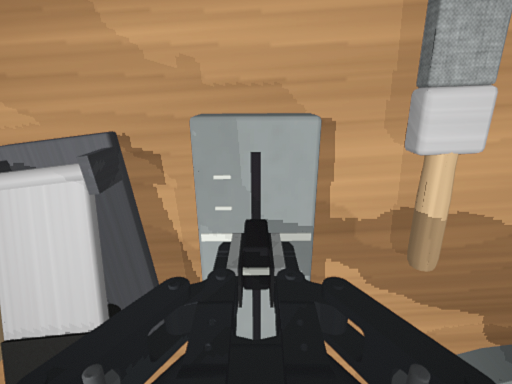

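Moved 81 mm. I release, rise and check.

Call:
carry_out --rows "0 0 0 0 0 0 -0.6; 0 0 0 0 0 0 -0.2; 0 0 0 0 0 0 0.2; 0 0 0 0 0 0 0.2; 0 0 0 0 0 0.1 0.2; 0 0 0 0 0 0.2 0.2; 0 0 0 0 0 0.35 0.2; 0 0 0 -0.1 0 0.5 0.2; 0 0 0 -0.25 0 0.6 0.2; 0 0 0 -0.4 0 0.65 0.2"

```text
time_s: 37.87
position: [0.4221, -0.3814, 0.2066]
ee_rot: [[-0.06, -0.998, 0.005], [-0.998, 0.059, -0.003], [0.003, -0.005, -1.0]]
ft_force: [0.4, -1.4, 0.4]
grip_width: 0.0513
```

```bash
python3 - <<'E'
from h import *
p,d,K,T=cap('wrist','w19'); P=cloud(d,K,T); z=P[...,2]
print(bot.state()['position'])
m=(z>.055); n,l,st,c=cv2.connectedComponentsWithStats(m.astype(np.uint8))
for k in range(1,n):
    if st[k,4]>60:
        X=P[l==k]; print(st[k,4],c[k].round(),X.mean(0).round(4),cv2.minAreaRect(X[:,:2].astype(np.float32)*1000))
p,d,K,T=cap('top','t19')
cv2.imwrite('pics/t19z.png',cv2.resize(p[100:290,140:440,::-1],None,fx=2.6,fy=2.6,interpolation=cv2.INTER_CUBIC))
E
python3 fh.py t19 .106|head -5
```

```text
[ 0.41289532 -0.38374033  0.20826016]
395 [251.  84.] [ 0.5176 -0.3814  0.0655] ((517.4598388671875, -381.7252502441406), (13.552970886230469, 24.547927856445312), 85.88047790527344)
4742 [140. 150.] [ 0.4624 -0.2653  0.0704] ((462.9129638671875, -263.7467041015625), (83.30376434326172, 59.90069580078125), 3.841998338699341)
41385 [295. 327.] [ 0.4012 -0.4232  0.2388] ((324.32440185546875, -515.9290771484375), (429.1055908203125, 184.54098510742188), 39.20638656616211)
bar 548 [ 27. 250.] c [397.9 740.4] s [  9.  499.1] a 89.9 z 0.1069
bar 85 [188. 174.] c [595.  277.8] s [14.  50.7] a 7.1 z 0.1055
bar 82 [230. 186.] c [558.  155.1] s [14.1 49.2] a 76.8 z 0.1063
bar 84 [219. 229.] c [433.1 191.4] s [48.2 13.9] a 27.5 z 0.1065
bar 148 [288. 364.] c [42.4  1. ] s [ 64.  147.1] a 2.9 z 0.1073
```

View pics/w19.png

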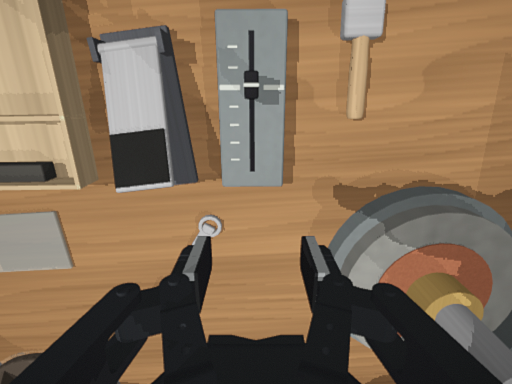

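View pics/t19z.png

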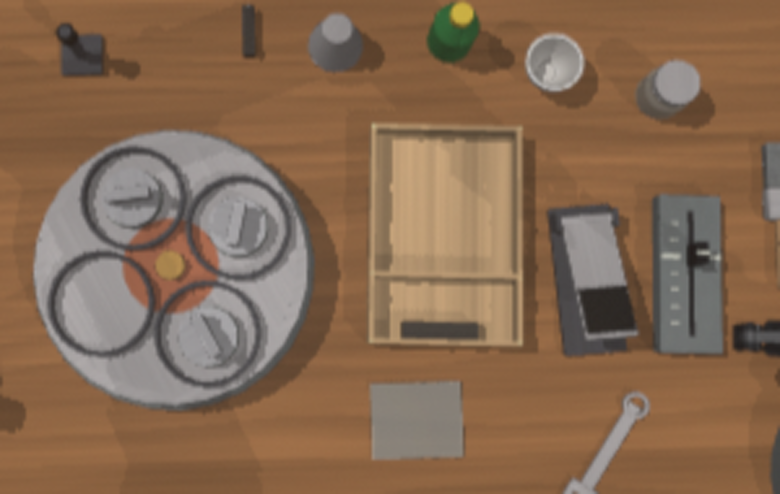

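The slider sits on its mark. The stick has shifted toward the near wall, probably the announced knock, so I measure it.

```bash
python3 - <<'E'
from h import *
for t in ('t15','t19'):
    p,d,K,T=load(t); P=cloud(d,K,T); g=p.sum(2)
    b=(P[...,0]>.42)&(P[...,0]<.51)&(P[...,1]<0)&(P[...,1]>-.18)&(P[...,2]>.008)&(g<210)&(P[...,2]<.1)
    n,l,st,c=cv2.connectedComponentsWithStats(b.astype(np.uint8))
    for k in range(1,n):
        if st[k,4]>30:
            X=P[l==k]; print(t,st[k,4],c[k].round(),cv2.minAreaRect(X[:,:2].astype(np.float32)*1000),np.percentile(X[:,2],[5,50,95]).round(4))
p=load('t19')[0]; cv2.imwrite('pics/t19s.png',cv2.resize(p[195:240,275:350,::-1],None,fx=9,fy=9,interpolation=cv2.INTER_CUBIC))
E
```

```text
t19 122 [309. 227.] ((433.2156066894531, -78.80794525146484), (84.0599594116211, 12.444360733032227), 88.37406921386719) [0.0243 0.0273 0.0317]
```

View pics/t19s.png

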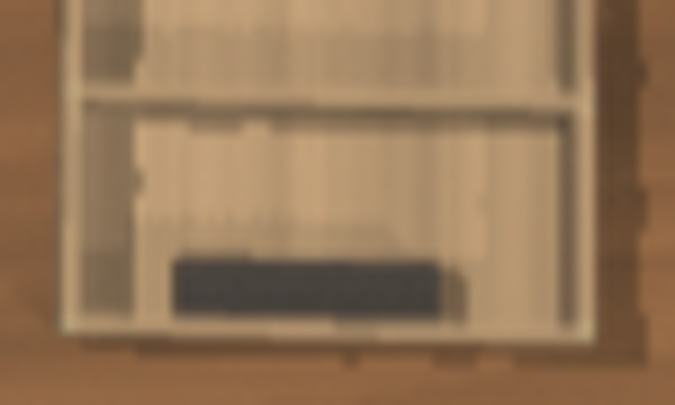

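Call:
carry_out --rows "0 0 0 0 0 0.05 0.2; 0 0 0 0 0 0.1 0.2; 0 0 0 0 0 0.1 0.2; 0 0 0 0 0 0.1 0.2; 0 0 0 0 0 0.1 0.2; 0 0 0 0 0 0.1 0.2; 0 0 0 0 0 0.1 0.2; 0 0 0 0 0 0.1 0.2; 0 0 0 0 0 0.1 0.2; 0 0 0 0 0 0.1 0.2"

```text
time_s: 38.8
position: [0.4203, -0.3813, 0.2278]
ee_rot: [[-0.062, -0.998, -0.0], [-0.998, 0.062, 0.0], [-0.0, 0.0, -1.0]]
ft_force: [1.0, -0.2, 0.3]
grip_width: 0.0514
```

```bash
python3 - <<'E'
from h import *
p,d,K,T=cap('top','t20')
E
python3 fh.py t20 .106|head -4; python3 - <<'E'
from h import *
a=load('t19')[0].astype(int); b=load('t20')[0].astype(int)
D=np.abs(a-b).sum(2)>60; D[:, 415:]=0; print(D.sum())
if D.sum()<200: bot.sign_off(); print('handed in')
E
```

```text
bar 534 [ 27. 250.] c [397.6 741. ] s [498.4   9.6] a 0.0 z 0.1072
bar 86 [188. 174.] c [595.4 277.7] s [15.2 50.6] a 5.9 z 0.1053
bar 83 [230. 186.] c [558.  155.2] s [13.7 48.9] a 76.8 z 0.1058
bar 85 [219. 229.] c [433.  191.3] s [48.  14.1] a 26.3 z 0.106
0
the job is handed in; nothing more can be done
handed in
```

The job is done and handed in at about 39 s of the 210 s allowed; sign-off gives no verdict, so what follows rests on my own checks. I did the steps in the order you gave:

1. **Slider to off:** I dragged the grip back to its end stop. It was still there, measured at the off end, after the pedal press.
2. **Stick and holders:** I laid the stick in the narrow bay. The three holders present went into three separate rings.
3. **Pedal:** I pressed it to its stop for over a second, with about 35 N on the fingertips. The plate turned about 0.30 rad, and it sprang back up when released.
4. **Slider to mark:** I moved it 80 mm to the long white mark.

Last checks:
- **Holders:** all three are within about 3 mm of their ring centres. Their bar tops are at 0.106 m, so they stand flat on the plate.
- **Slider:** about 1 mm from the mark.
- **Bystanders:** I saw no sign in the last pictures that any had moved.
- **Robot:** open, clear of everything and still. The last two top pictures matched.

Two checks disagreed:
- **Stick:** at the end it lay about 26 mm nearer the robot than where I put it, flat against the near wall of the bay. That looks like the knock the task mentions. It is inside the 32 mm limit, so I left it.
- **Cameras:** the top and wrist cameras differed by 3 to 4 mm on positions, which did not affect the work.

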